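Gauge the channel depth and lid the deep carrier

ROBOT

A 7-joint arm with a two-finger parallel gripper is mounted at the origin on a cart in front of the work surface, level with it; the furniture and walls round the work are solid. World frame = base frame: x ahead of the robot, y to its left, z up, the work surface at z = 0. Lengths are in m, angles in rad, forces in N, time in s.
With the tool pointing down it reaches from about 0.425 to 1.025 m from the base axis. Payload 9.4 kg.
Tool frame: the origin (TCP) lies between the finger pads; the fingertips stand 11 mm ahead of it and the grasp point (between the pads) lies 8 mm behind it; z points along the fingers, x is the direction in which the jaws open and shut, and the axes are right-handed (so a half turn about z gives the same grasp; the last joint's range is limited). The gripper opens to 85 mm and grips with 20 to 120 N. Pads are 22 mm wide; open, the fingers measure 114 mm over their backs; the gripper's body (76 mm by 85 mm) begins 54 mm behind the grasp point. The pads swing forward as they close: fully open they stand 13 mm farther back than shut.
Start: joints at [-1.269, 0.599, -0.003, 1.599, 0.002, 0.943, -0.08], TCP at [0.268, 0.674, 0.242] pointing down, gripper open.
Joint ranges: [-2.57, 2.57], [-0.35, 1.97], [-1.29, 1.29], [0.11, 2.56], [-1.05, 4.19], [0.11, 1.86], [-2.63, 2.63]. Speed limits (rad/s): [2.22, 2.22, 3.01, 3.01, 3.14, 3.14, 3.14].

INTERFACE

Orientations are given as [roll, pitch, yaw] about the fixed x, y, z axes, in that order (R = Rz(yaw) Ry(pitch) Rx(roll)).
In Python, from bench import telemetry, vision, ticket gives the robot as it stands. The module is installed in compiled form; this text tells all that it offers.
- The arm moves only by the tool carry_out, never from a script. Its argument "motion" is one flat list of numbers, 5 for each row, row after row: the shift along the tool's x, y, z in m, then the turn about the tool's z in rad, then the closure in counts, from 0 (fully open) to 255 (shut). A call has 1 to 20 rows; each row is the pose to reach, as a shift and turn from the pose measured when the call began, along the tool's axes at that moment; what a row does not reach only later rows make up. A row lasts 1/10 s, in which the tool goes at most 50 mm and 8.59 degrees, less where a joint would pass 70% of its speed; a pose out of reach is approached as far as the arm can. A call with a gripper value outside its range is refused whole. The fingers move at their own pace and stop on an object; "newtons" is the grip in N (left out, the last holds). Time passes only in rows, so rows that repeat a pose let the fingers close. It gives the time, the measured TCP pose, the force and the opening at its end, in the units of the state.
- telemetry.get_obs(): the state, without advancing time (a new reading comes with each control period).
- vision.get_image(name): name is "scene" or "top"; returns the picture (480x640x3 uint8, blue, green, red); there is no depth.
- vision.camera_info(name): a dict with "mtx" (3x3 intrinsics, pixels), "eye" and "orientation" of the camera in the world. Camera axes: x right, y up, looking along -z (the intrinsics and any distortion apply to the point x, -y, -z); pixel columns grow to the right and rows downward; lengths in m; the calibration is good to about 2 mm. A picture is of the moment at which its call begins. camera_info takes no time and is no camera call.
- ticket.hand_in(): hands the job in, once; it reports no verdict.
The state is a dict: "time": time; "joints": joint angles; "qvel": joint speeds; "effort": joint torques, N m; "position": TCP position; "tcp_rot": TCP orientation; "wrist_force": force on the tool from outside, world axes, zero at the start; "wrist_torque": the same for the moment, N m; "grip_width": finger opening in m.
Only numpy, scipy, OpenCV 4.12 (cv2) and the standard library are available. Lean on these libraries where they do the work, as an engineer would, in place of code of your own. Each camera call takes 0.05 s, during which the arm holds its last target.

TASK

Two look-alike dark carrier trays stand on the surface plate: the channel of one is 11 mm deep, of the other 7 mm. Take the depth gauge from its stand, press it down on either tray with its sprung probe in the channel until the base sits flat, hold it there for a full second while you read the depth, and put the gauge back upright on its stand. Then put the blue lid on the tray with the 11 mm channel, chamfered corners matched so that it drops fully home, and leave the trays and the other things where they stand.

Things in the scene. Friction and masses are not known exactly. Their poses are not given: they have to be found in the camera images.
- tray_1: dark steel carrier tray, loose, 0.35 kg, one of two that look alike (channel 11 or 7 mm deep: gauge to learn which). Flange 86 x 58 x 8 mm, on it a raised part 76 x 48 mm, top at z = 20 mm; both have two 45 degree chamfered corners at the +x end. Origin: centre of underside; x along the length to the chamfered end, z up
- tray_2: dark steel carrier tray, loose, 0.35 kg, one of two that look alike (channel 11 or 7 mm deep: gauge to learn which). Flange 86 x 58 x 8 mm, on it a raised part 76 x 48 mm, top at z = 20 mm; both have two 45 degree chamfered corners at the +x end. Origin: centre of underside; x along the length to the chamfered end, z up
- tray_1_mouth (a point): mouth of that tray's channel, at the centre of the raised top, 20 mm above the tray's origin, axes as the tray's. The channel is 12 mm wide in y, runs along x through this point, 52 mm long, closed at both ends
- tray_2_mouth (a point): mouth of that tray's channel, at the centre of the raised top, 20 mm above the tray's origin, axes as the tray's. The channel is 12 mm wide in y, runs along x through this point, 52 mm long, closed at both ends
- lid_centre (a point): centre (half-way up) of the loose blue lid (white panel on top), 86 x 58 x 14 mm, 60 g, open side down: top 3 mm, skirt 11 mm deep, walls 3 mm, 2 mm play all round on a tray. Grasp across the 58 mm. x along the length to the end with two chamfered corners, z up. Home, this point is 16 mm above the tray's origin, x axes pointing the same way; turned end for end it does not go down
- gauge_grip (a point): centre of the depth gauge's grip column, 30 mm above the base's underside. Gauge 0.18 kg: steel base bar 20 (x) x 80 (y) x 8 mm, on it a grey column 24 (x) x 30 (y) x 44 mm, white scale on its y faces; grasp across the 24 mm. x across the bar, y along it, z up. Flat on a tray, bar across the channel, this point is 50 mm above the tray's origin
- probe_tip (a point): lower end of the gauge's brass probe, 6 mm thick with a rounded tip, on the gauge's centre line; free it stands 14 mm below the base's underside
- probe (a joint): how far the probe is pushed up into the gauge, m: 0 free, 0.014 tip level with the base. With the base flat, channel depth = 0.014 minus this (reads 0.003 deep, 0.007 shallow). Spring 3.6 N at 0, 0.3 N more per mm: more than the gauge's weight, so hold it down. A red pointer on each white scale rises with it past marks 2 mm apart
- stand_top (a point): centre of the gauge stand's two support faces, 70 mm above the bench. Fixed: black foot 40 x 104 x 5 mm, aluminium posts at y = -34 and +34 mm (26 x 20 mm), outside them end stops 6 mm higher, 88 mm apart. The gauge's base rests on both posts, its y along the stand's y (either way round), probe hanging between. x across, y along, z up
- plate_top (a point): centre of the top face of the fixed aluminium surface plate, 300 x 330 mm, 12 mm above the bench, on which the trays, the lid and the lens stand. Round it: a vice 50 mm high at its right, a control box 90 mm high in front of the gauge stand, and a machine with an upright bracket 300 mm high behind the vice, from x = 0.65 m on and y = -0.06 to 0.29 m: carry things round in front of it
- loupe: black loupe, 37 mm across, 40 mm high, bystander; origin at the centre of its underside
- spare_lens: black lens, 38 mm across, 58 mm high, bystander; origin at the centre of its underside
- spacer_block: ground steel block 20 x 50 x 25 mm, bystander; origin at the centre of its underside

How it is judged:
By the outcome, as a careful person would: the job done as asked, in the order asked, and still so for the second after the job is handed in, with the robot touching nothing.
It also fails if it takes over 69 s, if anything falls off the work surface, if the arm or the gripper's body presses on something with over 40 N, if the wrist force passes 120 N, or if a joint passes its speed limit or range.

## Working session

There is one attempt and no reset: what is moved stays moved. The work goes in short steps, Python scripts to look and compute and a tool call to move; the robot and the scene stay as the last step left them, time stands still between calls to the robot, and variables do not carry over. Pictures are saved under pics/ and viewed, and the job is handed in when it is done.

Besides the shell and the picture viewer there is one more tool, called after "Request:" as name(argument=value, ...) on one line, values as JSON. carry_out: Moves the arm, as the interface text tells. Its arguments: {"type":"object","properties":{"motion":{"type":"array"},"newtons":{"type":"number"}},"required":["motion"]}

```bash
mkdir -p pics; ls
python3 - <<'E'
from bench import telemetry, vision
import cv2
for n in ("scene","top"):
    i=vision.camera_info(n); print(n,i)
    cv2.imwrite(f"pics/{n}0.png",vision.get_image(n))
print(telemetry.get_obs())
E
```

```text
pics
scene {'mtx': array([[518.4651822 ,   0.        , 333.41743429],
       [  0.        , 518.4651822 , 238.82126634],
       [  0.        ,   0.        ,   1.        ]]), 'eye': array([-0.4296862 ,  0.61918528,  0.59060249]), 'orientation': array([ 1.12941352, -0.02026101, -2.04088232])}
top {'mtx': array([[624.50328125,   0.        , 312.37408315],
       [  0.        , 624.50328125, 225.65938244],
       [  0.        ,   0.        ,   1.        ]]), 'eye': array([0.35165001, 0.11277077, 1.43617604]), 'orientation': array([ 0.12718961,  0.02080375, -1.56932142])}
{'time': 0.1, 'joints': array([-1.26870249,  0.60006052, -0.00253436,  1.60003142,  0.00181783,
        0.94289681, -0.07980996]), 'qvel': array([ 5.98010880e-05, -3.67894189e-04, -1.10997524e-03, -2.24325741e-03,
        1.81964082e-04,  1.74503580e-04, -9.34975555e-04]), 'effort': array([ 5.10993079e-03, -7.77987027e+01,  1.57016370e+00, -2.58625674e+01,
        1.26823460e-02,  5.34698018e-03, -6.56335965e-05]), 'position': array([0.26797832, 0.67323193, 0.2414989 ]), 'tcp_rot': array([3.14144317e+00, 1.38635259e-03, 1.19205394e+00]), 'wrist_force': array([ 0.20769324, -0.09488574,  0.64231819]), 'wrist_torque': array([ 0.00287355, -0.00478543,  0.08182855]), 'grip_width': 0.08552106612933794}
```

View pics/scene0.png

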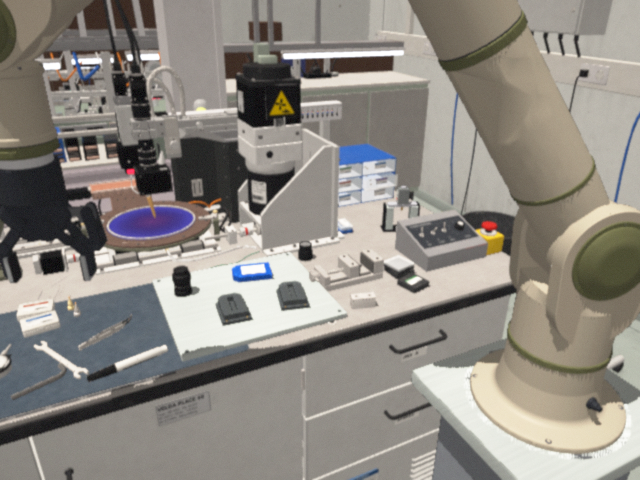

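View pics/top0.png

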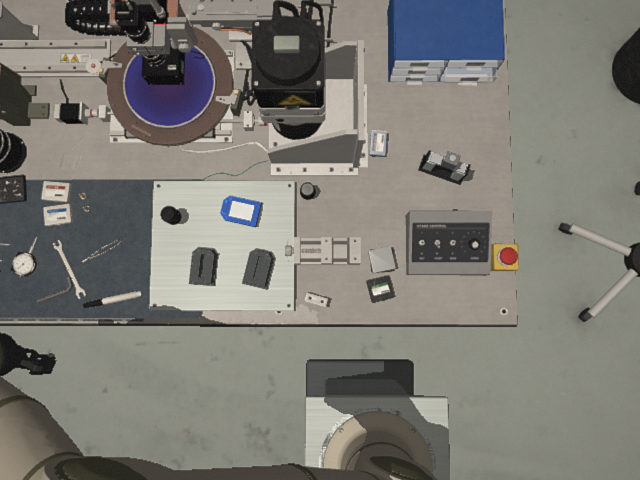

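The scene view shows the trays at about (233,307) and (292,294), the lid at (252,271) and the gauge on its stand near (403,208). In the top view the trays are at (203,267) and (258,267), the lid at (241,210) and the gauge at (447,166). I'll zoom in and set up the helpers next.

```bash
cat > h.py <<'E'
import numpy as np, cv2
from scipy.spatial.transform import Rotation as Ro
from bench import telemetry, vision
def cam(n):
    i=vision.camera_info(n); return i['mtx'],i['eye'],Ro.from_euler('xyz',i['orientation']).as_matrix()
def ray(n,u,v):
    K,e,R=cam(n); p=np.linalg.inv(K)@[u,v,1]; return e,R@np.array([p[0],-p[1],-p[2]])
def onz(n,u,v,z):
    e,d=ray(n,u,v); return e+d*(z-e[2])/d[2]
def proj(n,P):
    K,e,R=cam(n); c=R.T@(np.asarray(P)-e); q=K@[c[0],-c[1],-c[2]]; return q[:2]/q[2]
def tri(us):
    A=np.zeros((3,3));b=np.zeros(3)
    for n,u,v in us:
        e,d=ray(n,u,v); d=d/np.linalg.norm(d);M=np.eye(3)-np.outer(d,d);A+=M;b+=M@e
    return np.linalg.solve(A,b)
def crop(im,x,y,w,h,s,f):
    cv2.imwrite(f,cv2.resize(im[y:y+h,x:x+w],None,fx=s,fy=s,interpolation=cv2.INTER_CUBIC))
E
python3 - <<'E'
from h import *
t=cv2.imread('pics/top0.png');s=cv2.imread('pics/scene0.png')
crop(t,150,180,160,140,5,'pics/t_plate.png')
crop(t,400,130,120,150,4,'pics/t_g.png')
crop(s,210,250,130,80,6,'pics/s_plate.png')
crop(s,370,170,110,100,6,'pics/s_g.png')
print(onz('top',447,166,.122),onz('top',203,267,.03),onz('top',258,267,.03),onz('top',241,210,.026))
print(onz('top',223,245,.012), tri([('top',241,210),('scene',252,271)]))
E
```

```text
[ 0.64797596 -0.14739566  0.122     ] [0.43758344 0.38935876 0.03      ] [0.43760867 0.26482429 0.03      ] [0.56832119 0.30589873 0.026     ]
[0.48921832 0.34797537 0.012     ] [0.56924218 0.30643386 0.01861545]
```

View pics/t_plate.png

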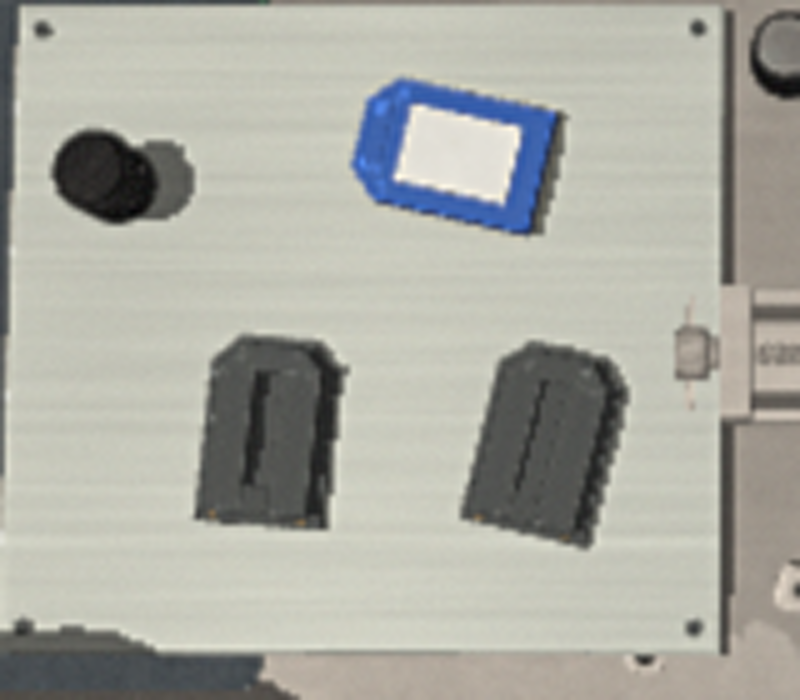

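View pics/t_g.png

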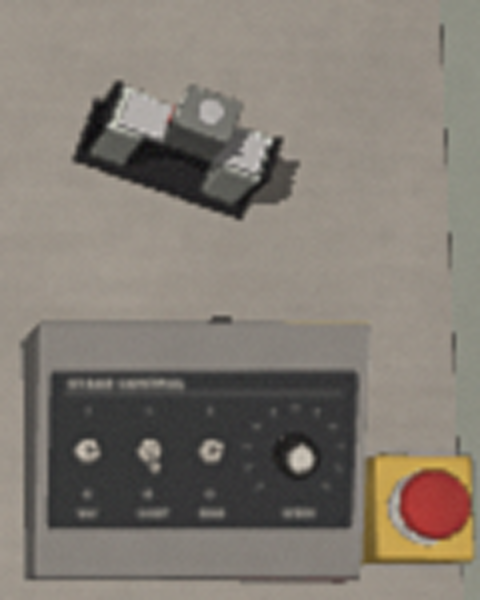

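View pics/s_plate.png

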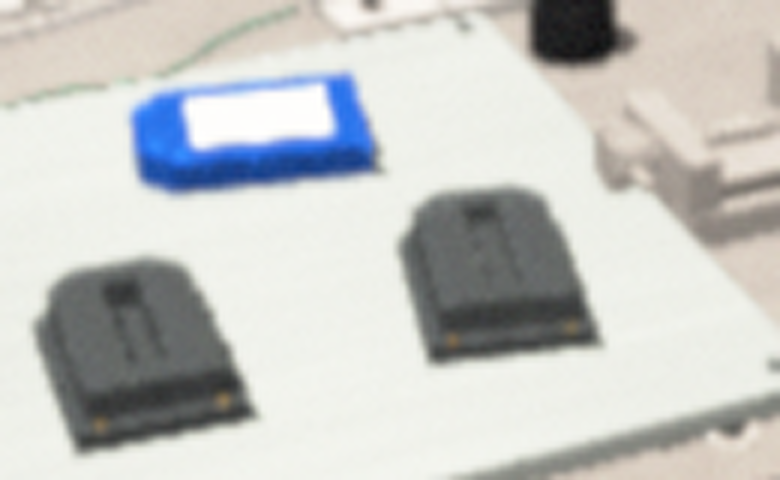

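View pics/s_g.png

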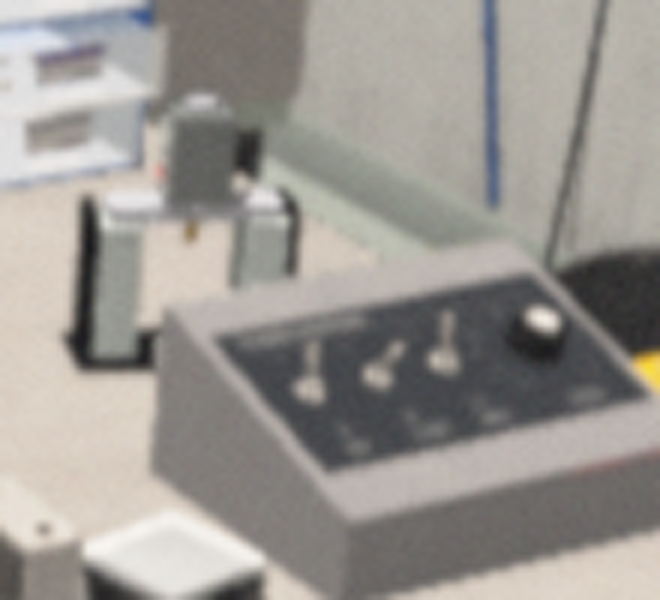

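Run:
```python
from h import *
t=cv2.imread('pics/top0.png')
def g(im): return np.clip(255*(im/255.)**0.5,0,255).astype('uint8')
crop(g(t),185,242,36,48,12,'pics/a1.png')
crop(g(t),238,242,42,50,12,'pics/a2.png')
crop(g(t),415,142,60,46,13,'pics/a3.png')
h=cv2.hconcat([cv2.resize(cv2.imread('pics/a1.png'),(390,520)),cv2.resize(cv2.imread('pics/a2.png'),(405,520))]);cv2.imwrite('pics/a12.png',h)
```

```text
(no output)
```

View pics/a12.png

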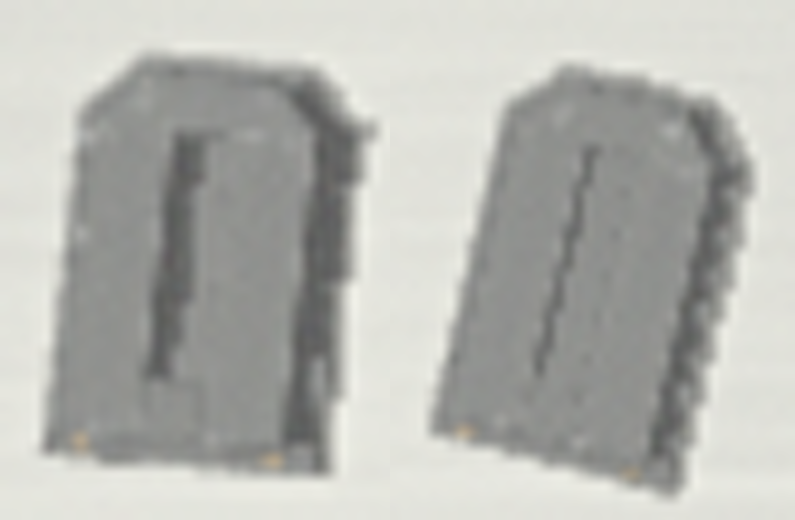

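View pics/a3.png

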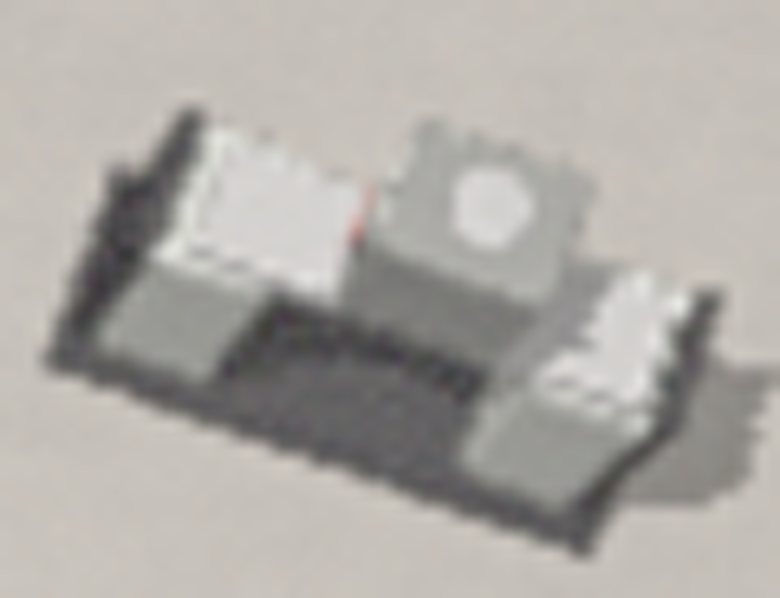

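```bash
cat > ef.py <<'E'
from h import *
from scipy.ndimage import map_coordinates
def edge(g,a,b,r=2.5,n=40,trim=.1):
    a=np.array(a,float);b=np.array(b,float);d=b-a;L=np.linalg.norm(d);d/=L;nr=np.array([-d[1],d[0]])
    s=np.arange(-r,r+.01,.1);P=[]
    for t in np.linspace(trim,1-trim,n):
        q=a+d*L*t; pts=q+s[:,None]*nr
        pr=map_coordinates(g,[pts[:,1],pts[:,0]],order=1)
        gr=np.abs(np.gradient(cv2.GaussianBlur(pr[:,None],(1,9),0).ravel()))
        w=gr**3; P.append(q+nr*(w@s/w.sum()))
    P=np.array(P,np.float32)
    vx,vy,x,y=cv2.fitLine(P,cv2.DIST_HUBER,0,.01,.01).ravel()
    res=np.abs((P-[x,y])@[-vy,vx])
    return np.array([x,y]),np.array([vx,vy]),res.std()
def inter(l1,l2):
    A=np.array([l1[1],-l2[1]]).T; t=np.linalg.solve(A,l2[0]-l1[0]); return l1[0]+t[0]*l1[1]
def wline(n,l,z):
    p=onz(n,*l[0],z)[:2];q=onz(n,*(l[0]+10*l[1]),z)[:2];d=(q-p)/np.linalg.norm(q-p);return p,d
E
python3 - <<'E'
from ef import *
g=cv2.cvtColor(cv2.imread('pics/top0.png'),cv2.COLOR_BGR2GRAY).astype(float)
c1=lambda x,y:(185+(x+.5)/10.83-.5,242+(y+.5)/10.83-.5)
c2=lambda x,y:(238+(x-390+.5)/9.643-.5,242+(y+.5)/10.4-.5)
c3=lambda x,y:(150+(x+.5)/5-.5,180+(y+.5)/5-.5)
for nm,L,T,B in (('t1',(c1(82,120),c1(48,445)),(c1(150,58),c1(300,68)),(c1(55,453),c1(300,470))),
              ('t2',(c2(508,115),c2(437,425)),(c2(575,70),c2(690,97)),(c2(445,435),c2(665,488)))):
    l,t,b=edge(g,*L),edge(g,*T),edge(g,*B)
    print(nm,[round(e[2],2) for e in (l,t,b)])
    wl,wt,wb=wline('top',l,.02),wline('top',t,.02),wline('top',b,.013)
    ang=lambda d:np.degrees(np.arctan2(d[1],d[0]))
    print('ang',ang(wl[1]),ang(wt[1]),ang(wb[1]))
    x=-wl[1] if wl[1][0]<0 else wl[1]; y=np.array([-x[1],x[0]])
    print('len', (wt[0]-wb[0])@x)
    # centre: along x mid, y = left -29
    ul=wl[0]@y-.029; ux=((wt[0]@x)+(wb[0]@x))/2
    # evaluate end lines at centreline
    def at(w):
        A=np.array([w[1],-x]).T; s=np.linalg.solve(A,y*ul-w[0]); return (w[0]+s[0]*w[1])@x
    xt,xb=at(wt),at(wb); print('xt-xb',xt-xb)
    C=y*ul+x*(xt+xb)/2; print('C',C,'yaw',ang(x))
    for f in ((.043,.029*0),(-.0,.0)): pass
    np.save(nm+'.npy',[C[0],C[1],np.radians(ang(x))])
# lid
im=cv2.imread('pics/top0.png'); 
L=edge(g,c3(400,80),c3(558,112)); E=edge(g,c3(372,95),c3(355,165))
L2=edge(g,c3(385,200),c3(530,235));E2=edge(g,c3(560,118),c3(535,230))
print([e[2] for e in (L,E,L2,E2)])
P=[[wline('top',e,z) for z in(.026,.012)] for e in (L,E,L2,E2)]
for p in P: print(p[0],np.degrees(np.arctan2(p[0][1][1],p[0][1][0])))
xd=P[0][0][1]; xd=xd if xd[1]>0 else -xd; yd=np.array([-xd[1],xd[0]])
print('top edge y',P[0][0][0]@yd,'low edge y .026/.012',[p[0]@yd for p in P[2]],'end x',P[1][0][0]@xd,'low end',[p[0]@xd for p in P[3]])
C=yd*(P[0][0][0]@yd+(.029 if P[0][0][0]@yd<P[2][0][0]@yd else -.029))+xd*(P[1][0][0]@xd-.043)
print('lid C',C,np.degrees(np.arctan2(xd[1],xd[0])))
E
```

```text
t1 [np.float32(0.07), np.float32(0.08), np.float32(0.1)]
ang -5.0129073737670256 -96.98387254768718 -94.68154703764222
len 0.08574422342799425
xt-xb 0.08583918433523868
C [0.44100753 0.3913611 ] yaw -5.0129073737670256
t2 [np.float32(0.07), np.float32(0.13), np.float32(0.07)]
ang -13.66745270791841 -101.92544301871472 -103.37631979915058
len 0.08643379724104433
xt-xb 0.08643187027363103
C [0.43703895 0.26485607] yaw -13.66745270791841
[np.float32(0.096615404), np.float32(0.059227794), np.float32(0.07100279), np.float32(0.15304434)]
(array([0.5966189 , 0.30275185]), array([-0.21105064, -0.97747513])) -102.18392973494663
(array([0.57861314, 0.350826  ]), array([ 0.97595083, -0.21799078])) -12.591049075661806
(array([0.53602455, 0.3042007 ]), array([-0.22048705, -0.9753899 ])) -102.73764165893759
(array([0.56214952, 0.26013738]), array([ 0.97422421, -0.2255819 ])) -13.037098279418586
top edge y -0.5192841590909797 low edge y .026/.012 [np.float64(-0.45974891079093194), np.float64(-0.4611370223013127)] end x 0.46504036751460015 low end [np.float64(0.372919835376937), np.float64(0.37479096736961376)]
lid C [0.56831246 0.30905918] 77.81607026505338
```

```bash
cat > ov.py <<'E'
from h import *
def T(x,y,yaw): 
    c,s=np.cos(yaw),np.sin(yaw); return lambda p:np.array([x+c*p[0]-s*p[1],y+s*p[0]+c*p[1],p[2]])
def poly(im,n,P,sc,o,col):
    q=np.array([(proj(n,p)+.5-o)*sc for p in P]); cv2.polylines(im,[np.round(q*8).astype(int)],True,col,1,cv2.LINE_AA,3)
def outline(l,w,ch,z): return [(l,-w+ch,z),(l-ch,-w,z),(-l,-w,z),(-l,w,z),(l-ch,w,z),(l,w-ch,z)]
def rect(l,w,z): return [(l,-w,z),(-l,-w,z),(-l,w,z),(l,w,z)]
E
python3 - <<'E'
from ef import *
from ov import *
c=lambda x,y:(415+(x+.5)/13-.5,142+(y+.5)/13-.5)
for p in [(425,118),(592,172),(545,305),(375,238),(492,205)]: print(onz('top',*c(*p),.122))
g=cv2.cvtColor(cv2.imread('pics/top0.png'),cv2.COLOR_BGR2GRAY).astype(float)
for a,b,z in [((425,118),(592,172),.122),((592,172),(545,305),.122),((375,238),(545,305),.122),((48,365),(590,550),.0),((205,120),(370,180),.076)]:
    e=edge(g,c(*a),c(*b),1.5); w=wline('top',e,z); print(w,np.degrees(np.arctan2(w[1][1],w[1][0]))%180,e[2])
s=cv2.imread('pics/scene0.png')
# scene: column top circle in s_g crop (370,170)x6
sc=lambda x,y:(370+(x+.5)/6-.5,170+(y+.5)/6-.5)
print(tri([('top',*c(492,205)),('scene',*sc(202,100))]))
lid=(.5683,.3091,np.radians(77.5))
for n,o,k in (('top',(150,180),5),('scene',(210,250),6)):
    im=cv2.imread(f'pics/{n}0.png'); w,h=(160,140) if n=='top' else (130,80)
    im=cv2.resize(im[o[1]:o[1]+h,o[0]:o[0]+w],None,fx=k,fy=k,interpolation=cv2.INTER_CUBIC)
    for t in (np.load('t1.npy'),np.load('t2.npy')):
        F=T(*t)
        poly(im,n,[F(p) for p in outline(.043,.029,.010,.02)],k,o,(0,255,255))
        poly(im,n,[F(p) for p in outline(.038,.024,.010,.032)],k,o,(0,255,0))
        poly(im,n,[F(p) for p in rect(.026,.006,.032)],k,o,(0,0,255))
    F=T(*lid); poly(im,n,[F(p) for p in outline(.043,.029,.01,.026)],k,o,(0,255,255))
    poly(im,n,[F(p) for p in outline(.043,.029,.01,.012)],k,o,(0,0,255))
    cv2.imwrite(f'pics/ov_{n}.png',im)
E
```

```text
[ 0.68165467 -0.14875594  0.122     ]
[ 0.67244065 -0.17592284  0.122     ]
[ 0.65009294 -0.16759443  0.122     ]
[ 0.66144904 -0.14003363  0.122     ]
[ 0.66693859 -0.15936803  0.122     ]
(array([ 0.67693163, -0.1631802 ]), array([-0.33971487, -0.94052847])) 70.1404966215531 0.14945261
(array([ 0.66027939, -0.17241952]), array([ 0.89941176, -0.43710238])) 154.0808527940456 0.17887478
(array([ 0.65484256, -0.15351061]), array([-0.34877084, -0.93720804])) 69.58784743649761 0.06480517
(array([ 0.65098071, -0.14595682]), array([-0.34184837, -0.93975513])) 70.01047344106797 0.08502995
(array([ 0.68669949, -0.13400978]), array([-0.4394007 , -0.89829117])) 63.93435050082337 0.08845162
[ 0.66617769 -0.15955443  0.12366757]
```

View pics/ov_top.png

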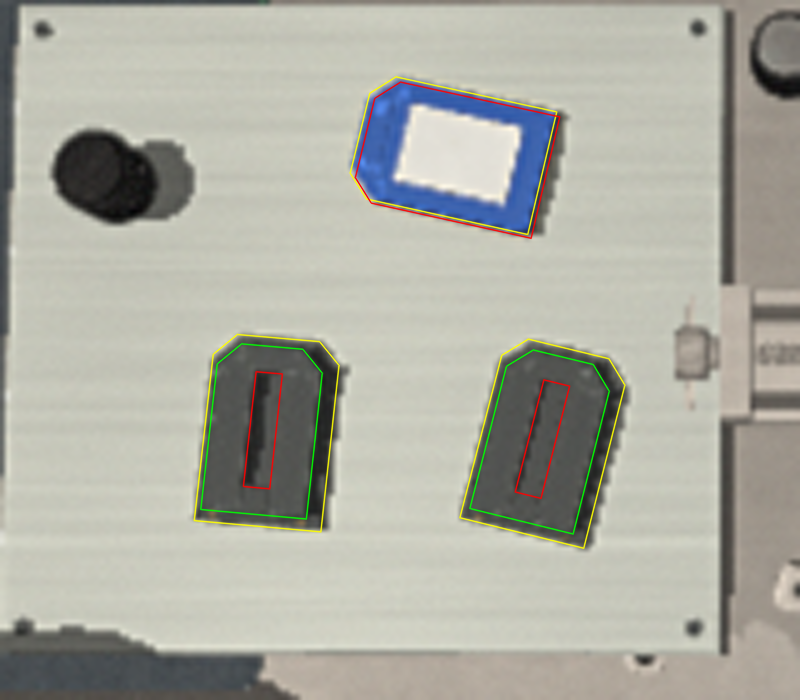

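View pics/ov_scene.png

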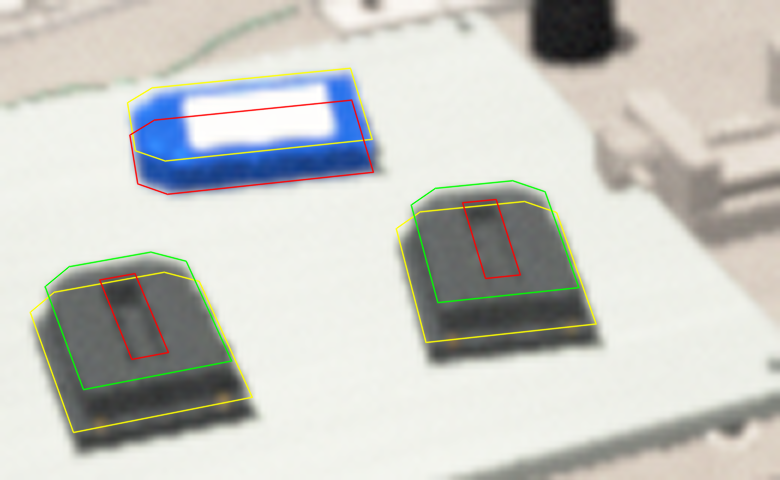

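Both overlays agree with the images to within 1–2 mm, and the channels match the dark slots. The gauge column centre is about (0.6665, −0.159), with its bar along 70°.

```bash
cat > go.py <<'E'
import sys
from h import *
# usage: go.py x y z yawdeg : print tool shift + turn
o=telemetry.get_obs(); R=Ro.from_euler('xyz',o['tcp_rot']).as_matrix()
x,y,z,yaw=map(float,sys.argv[1:5])
d=R.T@(np.array([x,y,z])-o['position'])
yc=np.degrees(o['tcp_rot'][2])
dy=(yc-yaw+180)%360-180
print('t',round(o['time'],2),'pos',o['position'].round(4),'yaw',round(yc,2),'w',round(o['grip_width'],4),'F',o['wrist_force'].round(2))
print('shift',d.round(4),'turn',round(np.radians(dy),4),'dist',round(np.linalg.norm(d),3),'j',o['joints'].round(2))
E
python3 go.py .46 0 .26 -20
python3 -c "
from h import *
print(onz('top',407,212,.09),onz('top',491,212,.09))"
```

```text
t 0.1 pos [0.268  0.6732 0.2415] yaw 68.3 w 0.0855 F [ 0.21 -0.09  0.64]
shift [-0.5545  0.4273 -0.0177] turn 1.5411 dist 0.7 j [-1.27  0.6  -0.    1.6   0.    0.94 -0.08]
[ 0.55347156 -0.06456902  0.09      ] [ 0.55317233 -0.24603179  0.09      ]
```

Request:
carry_out(motion=[-0.554,0.427,-0.018,1.541,0,-0.554,0.427,-0.018,1.541,0,-0.554,0.427,-0.018,1.541,0,-0.554,0.427,-0.018,1.541,0,-0.554,0.427,-0.018,1.541,0,-0.554,0.427,-0.018,1.541,0,-0.554,0.427,-0.018,1.541,0,-0.554,0.427,-0.018,1.541,0,-0.554,0.427,-0.018,1.541,0,-0.554,0.427,-0.018,1.541,0,-0.554,0.427,-0.018,1.541,0,-0.554,0.427,-0.018,1.541,0,-0.554,0.427,-0.018,1.541,0,-0.554,0.427,-0.018,1.541,0,-0.554,0.427,-0.018,1.541,0,-0.554,0.427,-0.018,1.541,0])

```text
time: 1.7
position: [0.4598, -0.0007, 0.2602]
tcp_rot: [3.14, 0.0, -0.353]
wrist_force: [0.8, 0.6, 0.2]
grip_width: 0.0853
```

```bash
python3 go.py .6665 -.159 .19 -20;  python3 go.py .58 -.14 .24 -20
```

```text
t 1.7 pos [ 0.4598 -0.0007  0.2602] yaw -20.21 w 0.0853 F [0.84 0.65 0.19]
shift [0.2487 0.0771 0.0703] turn -0.0036 dist 0.27 j [-0.53  0.28  0.52  2.19 -0.21  0.72 -0.22]
t 1.7 pos [ 0.4598 -0.0007  0.2602] yaw -20.21 w 0.0853 F [0.84 0.65 0.19]
shift [0.1609 0.0892 0.0204] turn -0.0036 dist 0.185 j [-0.53  0.28  0.52  2.19 -0.21  0.72 -0.22]
```

Request:
carry_out(motion=[0.161,0.089,0.02,-0.004,0,0.161,0.089,0.02,-0.004,0,0.161,0.089,0.02,-0.004,0,0.161,0.089,0.02,-0.004,0,0.249,0.077,0.07,-0.004,0,0.249,0.077,0.07,-0.004,0,0.249,0.077,0.07,-0.004,0,0.249,0.077,0.07,-0.004,0])

```text
time: 2.5
position: [0.6668, -0.1568, 0.1882]
tcp_rot: [3.139, 0.004, -0.346]
wrist_force: [-0.7, 0.4, 0.4]
grip_width: 0.0856
```

```bash
python3 go.py .6665 -.159 .093 -20
python3 - <<'E'
from h import *
for n in ('top','scene'): cv2.imwrite(f'pics/{n}1.png',vision.get_image(n))
crop(cv2.imread('pics/top1.png'),390,100,120,100,6,'pics/t1g.png')
crop(cv2.imread('pics/scene1.png'),350,90,130,160,4,'pics/s1g.png')
E
```

```text
t 2.5 pos [ 0.6668 -0.1568  0.1882] yaw -19.83 w 0.0856 F [-0.69  0.36  0.37]
shift [0.0008 0.002  0.0952] turn 0.0029 dist 0.095 j [-0.13  0.65  0.44  1.76 -0.36  0.82  0.14]
```

View pics/t1g.png

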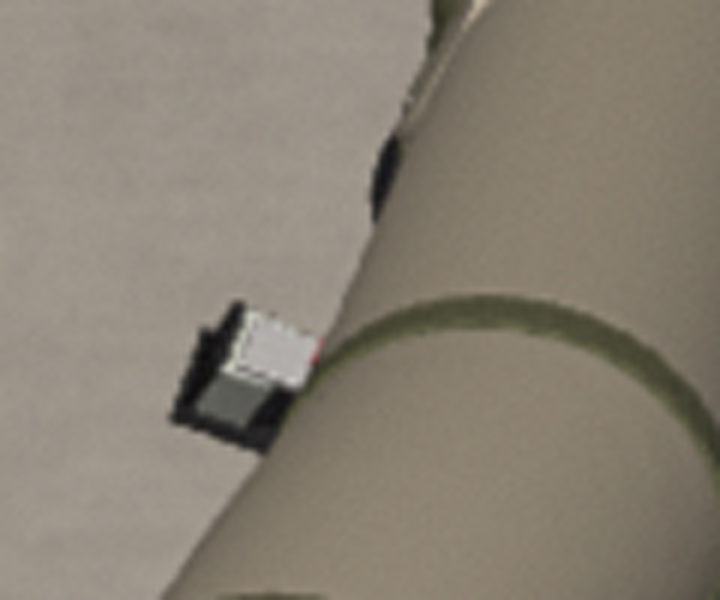

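View pics/s1g.png

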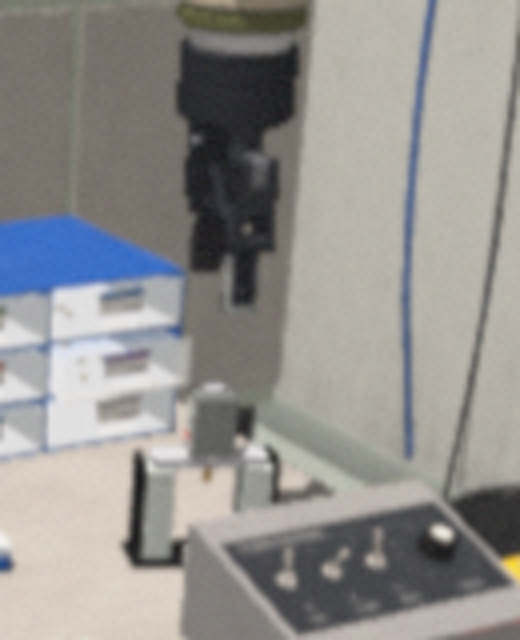

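The arm hides the gauge in the top view. In the scene view the open jaws stand above the column, around (215,420) in the crop, so I can go down.

Request:
carry_out(motion=[0.001,0.002,0.02,0.003,0,0.001,0.002,0.04,0.003,0,0.001,0.002,0.06,0.003,0,0.001,0.002,0.08,0.003,0,0.001,0.002,0.095,0.003,0,0.001,0.002,0.095,0.003,0,0.001,0.002,0.095,0.003,0])

```text
time: 3.3
position: [0.6663, -0.1597, 0.0965]
tcp_rot: [3.14, 0.0, -0.35]
wrist_force: [1.1, 0.2, 0.4]
grip_width: 0.0853
```

```bash
python3 go.py .6665 -.159 .093 -20
python3 - <<'E'
from h import *
cv2.imwrite(f'pics/scene2.png',vision.get_image('scene'))
crop(cv2.imread('pics/scene2.png'),350,130,130,130,6,'pics/s2g.png')
E
```

```text
t 3.3 pos [ 0.6663 -0.1597  0.0965] yaw -20.06 w 0.0853 F [1.12 0.21 0.38]
shift [-0.     -0.0007  0.0035] turn -0.0011 dist 0.004 j [-0.08  0.75  0.38  1.82 -0.42  0.65  0.19]
```

View pics/s2g.png

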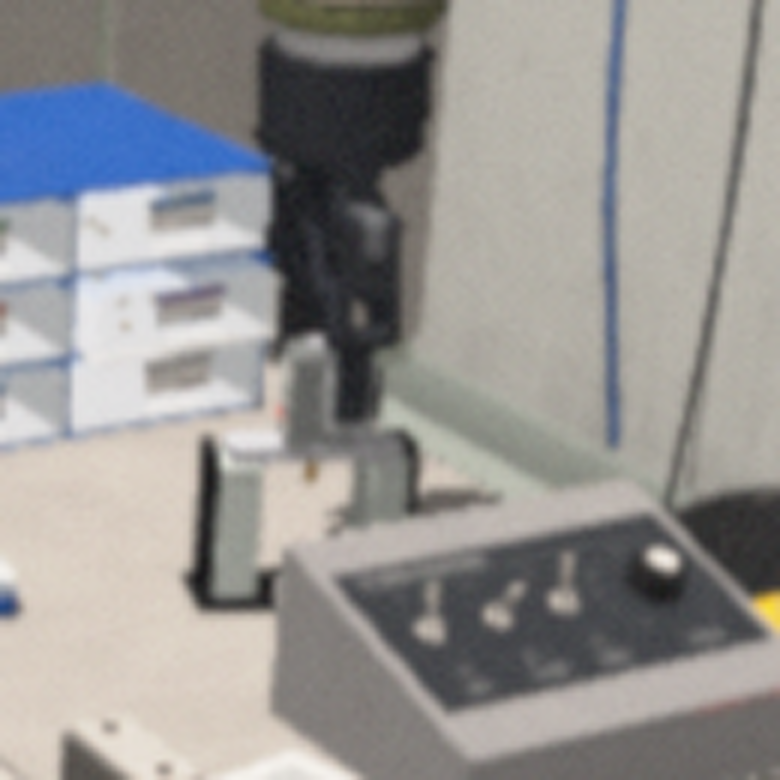

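Run:
```python
from h import *
for s in (-.05,0,.05):
    print((proj('scene',[.6665+s*.94,-.159-s*.342,.09])-[350,130])*6)
```

```text
[338.01517728 447.65791789]
[310.92136275 407.37329957]
[285.48861864 369.55845485]
```

Run:
```python
from h import *
im=cv2.imread('pics/scene2.png'); o=np.array([385,170]);k=14
c=cv2.resize(im[170:220,385:430],None,fx=k*.8,fy=k*.8,interpolation=cv2.INTER_CUBIC); c=np.clip(255*(c/255.)**.6,0,255).astype('uint8')
k=k*.8
def pt(P,col):
    q=(proj('scene',P)+.5-o)*k; cv2.circle(c,tuple(int(v) for v in q),4,col,-1)
R=Ro.from_euler('xyz',telemetry.get_obs()['tcp_rot']).as_matrix();p=telemetry.get_obs()['position']
ax,ay=R[:,0],R[:,1]
for z in (.0965,.0985+.02):
  for s in(-.0427,-.057):
    for w in (-.011,.011):
        q=p+ax*s+ay*w; pt([q[0],q[1],z],(0,0,255) if s>-.05 else (0,255,255))
cv2.imwrite('pics/s2h.png',c)
```

```text
(no output)
```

View pics/s2h.png

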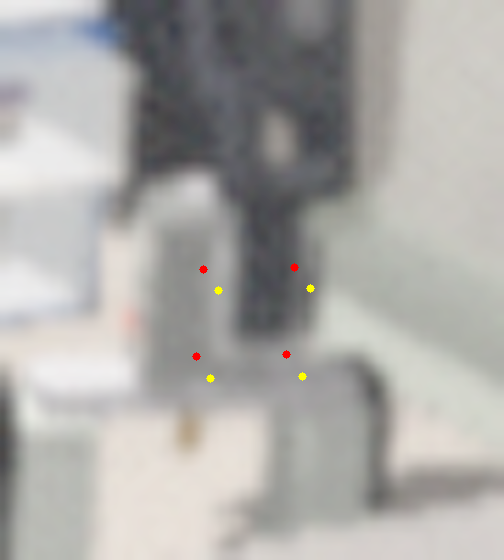

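Run:
```python
from h import *
c=cv2.imread('pics/s2h.png');o=np.array([385,170]);k=11.2
t=np.radians(-20)
for z in (.078,.122):
  for a in(-.012,.012):
    for b in (-.015,.015):
        P=[.6665+a*np.cos(t)-b*np.sin(t),-.159+a*np.sin(t)+b*np.cos(t),z]
        q=(proj('scene',P)+.5-o)*k; cv2.circle(c,tuple(int(v) for v in q),4,(0,255,0),-1)
q=(proj('scene',[.6665,-.159,.056])+.5-o)*k; cv2.circle(c,tuple(int(v) for v in q),4,(255,0,0),-1)
cv2.imwrite('pics/s2i.png',c)
```

```text
(no output)
```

View pics/s2i.png

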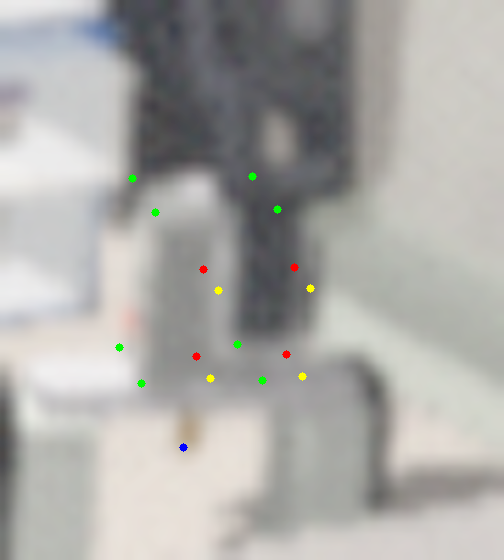

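Request:
carry_out(motion=[0,-0.002,0.004,0,0,0,-0.002,0.004,0,0,0,-0.002,0.004,0,255,0,-0.002,0.004,0,255,0,-0.002,0.004,0,255,0,-0.002,0.004,0,255,0,-0.002,0.004,0,255,0,-0.002,0.004,0,255,0,-0.002,0.004,0,255,0,-0.002,0.004,0,255], newtons=50)

```text
time: 4.35
position: [0.6673, -0.1581, 0.0929]
tcp_rot: [3.14, -0.0, -0.35]
wrist_force: [-1.5, 0.5, 1.9]
grip_width: 0.0235
```

```bash
python3 go.py .6665 -.159 .2 -20
python3 - <<'E'
from h import *
cv2.imwrite(f'pics/scene3.png',vision.get_image('scene'))
crop(cv2.imread('pics/scene3.png'),370,150,80,80,9,'pics/s3g.png')
E
```

```text
t 4.35 pos [ 0.6673 -0.1581  0.0929] yaw -20.08 w 0.0235 F [-1.47  0.49  1.95]
shift [-0.0004  0.0012 -0.1071] turn -0.0013 dist 0.107 j [-0.08  0.76  0.37  1.82 -0.43  0.65  0.19]
```

View pics/s3g.png

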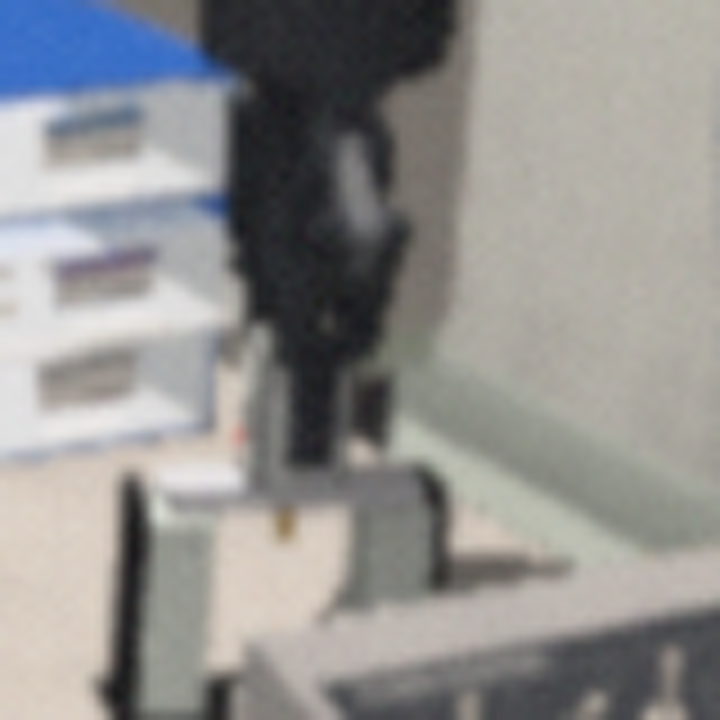

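Request:
carry_out(motion=[0,0,-0.01,0,255,0,0,-0.03,0,255,0,0,-0.06,0,255,0,0,-0.09,0,255,0,0,-0.12,0,255,0,0,-0.12,0,255,0,0,-0.12,0,255])

```text
time: 5.1
position: [0.6673, -0.1577, 0.2135]
tcp_rot: [3.141, -0.001, -0.35]
wrist_force: [0.2, 0.7, -1.8]
grip_width: 0.0236
```

```bash
python3 go.py .5 -.03 .215 -20; python3 go.py .441 .3914 .215 10;  python3 - <<'E'
from h import *
cv2.imwrite(f'pics/scene4.png',vision.get_image('scene'))
crop(cv2.imread('pics/scene4.png'),370,100,80,80,9,'pics/s4g.png')
E
```

```text
t 5.1 pos [ 0.6673 -0.1577  0.2135] yaw -20.06 w 0.0236 F [ 0.19  0.69 -1.75]
shift [-0.2009 -0.0626 -0.0018] turn -0.0011 dist 0.21 j [-0.14  0.62  0.46  1.74 -0.35  0.86  0.13]
t 5.1 pos [ 0.6673 -0.1577  0.2135] yaw -20.06 w 0.0236 F [ 0.19  0.69 -1.75]
shift [-0.4009 -0.4382 -0.0024] turn -0.5247 dist 0.594 j [-0.14  0.62  0.46  1.74 -0.35  0.86  0.13]
```

View pics/s4g.png

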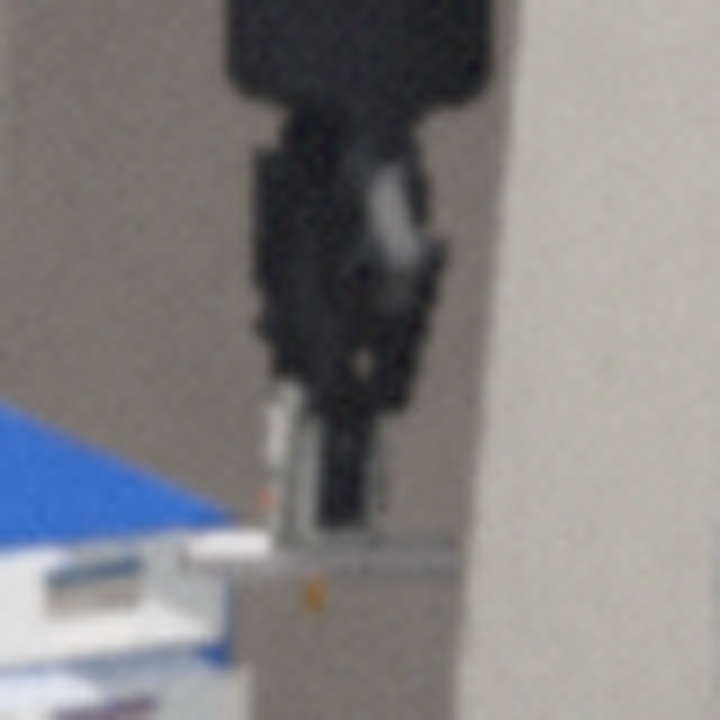

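Request:
carry_out(motion=[-0.03,-0.009,0,0,255,-0.07,-0.022,0,0,255,-0.115,-0.036,0,0,255,-0.16,-0.05,0,0,255,-0.2,-0.062,0,0,255,-0.222,-0.104,0,-0.058,255,-0.244,-0.146,0,-0.116,255,-0.267,-0.188,0,-0.174,255,-0.289,-0.23,0,-0.232,255,-0.311,-0.272,0,-0.29,255,-0.334,-0.313,0,-0.348,255,-0.356,-0.355,0,-0.406,255,-0.378,-0.397,0,-0.465,255,-0.393,-0.425,0,-0.51,255,-0.401,-0.438,0,-0.525,255,-0.401,-0.438,0,-0.525,255,-0.401,-0.438,0,-0.525,255])

```text
time: 6.85
position: [0.4403, 0.3898, 0.2113]
tcp_rot: [3.139, 0.002, 0.173]
wrist_force: [0.7, 0.1, -1.9]
grip_width: 0.0238
```

```bash
python3 go.py .441 .3914 .115 10;  python3 - <<'E'
from h import *
cv2.imwrite(f'pics/scene5.png',vision.get_image('scene'))
cv2.imwrite(f'pics/top5.png',vision.get_image('top'))
crop(cv2.imread('pics/scene5.png'),180,200,100,130,6,'pics/s5g.png')
E
```

```text
t 6.85 pos [0.4403 0.3898 0.2113] yaw 9.93 w 0.0238 F [ 0.69  0.14 -1.92]
shift [ 0.0012 -0.0017  0.0963] turn -0.0012 dist 0.096 j [-1.06  0.49  0.35  1.96 -0.24  0.73 -0.39]
```

View pics/s5g.png

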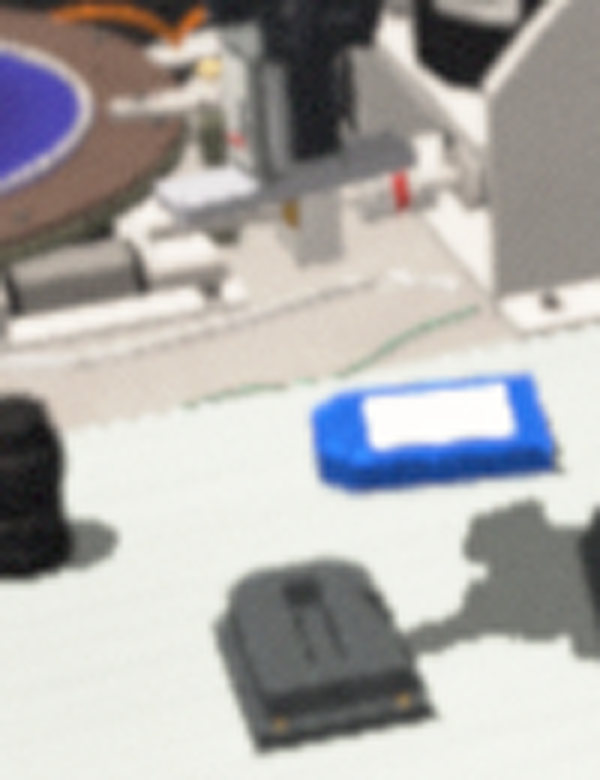

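View pics/top5.png

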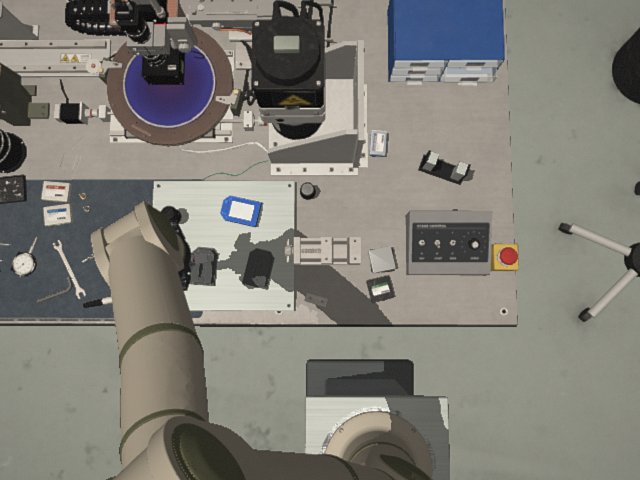

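Run:
```python
from h import *
im=cv2.imread('pics/scene5.png')
hs=cv2.cvtColor(im,cv2.COLOR_BGR2HSV)[215:250,200:250].astype(int)
m=(hs[...,0]>8)&(hs[...,0]<30)&(hs[...,1]>90)
print([ (x+200,y+215) for y,x in np.argwhere(m)])
crop(im,200,205,60,45,13,'pics/s5h.png')
print(proj('scene',[.4403,.3898,.1744]))
for e in ([.4403,.3898,.0],):pass
# channel centre seen in scene vs projection
t=np.load('t1.npy');print(proj('scene',[t[0],t[1],.032]))
```

```text
[(np.int64(228), np.int64(234)), (np.int64(227), np.int64(235)), (np.int64(228), np.int64(235)), (np.int64(228), np.int64(236))]
[227.75429002 237.24232544]
[231.66306534 302.00111003]
```

View pics/s5h.png

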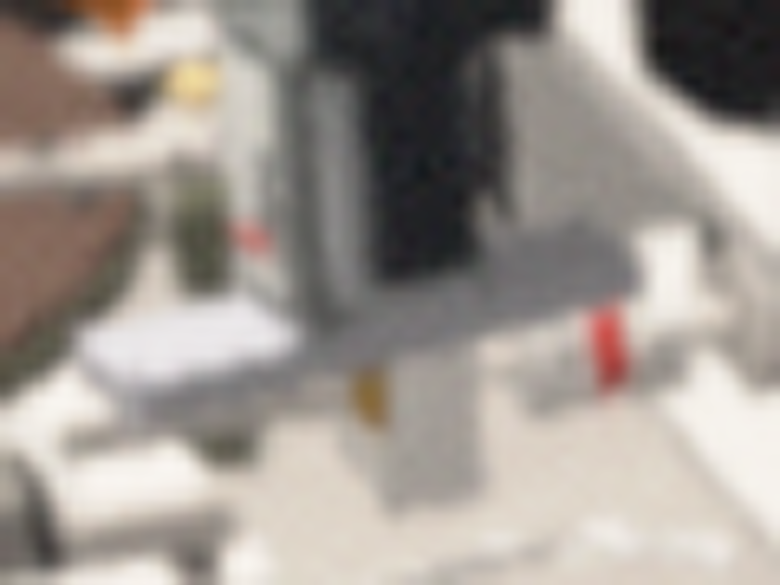

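Run:
```python
from h import *
c1=lambda x,y:(185+(x+.5)/10.83-.5,242+(y+.5)/10.83-.5)
c2=lambda x,y:(238+(x-390+.5)/9.643-.5,242+(y+.5)/10.4-.5)
s=lambda x,y:(210+(x+.5)/6-.5,250+(y+.5)/6-.5)
for a,b in ((c1(80,440),s(98,425)),(c1(272,461),s(223,402)),(c2(465,433),s(452,341)),(c2(630,473),s(570,326))):
    P=tri([('top',*a),('scene',*b)]); print(P.round(4),'top',onz('top',*a,.02)[:2].round(4),'scene',onz('scene',*b,.02)[:2].round(4),'rep',(proj('top',P)-a).round(2),(proj('scene',P)-b).round(2))
im=cv2.imread('pics/scene0.png');crop(im,210,285,50,45,14,'pics/s0t1.png')
im=cv2.imread('pics/top0.png')
```

```text
[0.4036 0.4155 0.0183] top [0.4038 0.4157] scene [0.4008 0.4157] rep [0.23 0.09] [-0.29 -0.04]
[0.3993 0.3752 0.0182] top [0.3994 0.3752] scene [0.3964 0.3756] rep [0.18 0.08] [-0.23 -0.03]
[0.4015 0.2941 0.0181] top [0.4016 0.2942] scene [0.3986 0.2949] rep [0.14 0.07] [-0.17 -0.02]
[0.3927 0.2549 0.0186] top [0.3929 0.2553] scene [0.3903 0.2553] rep [0.23 0.12] [-0.29 -0.03]
```

View pics/s0t1.png

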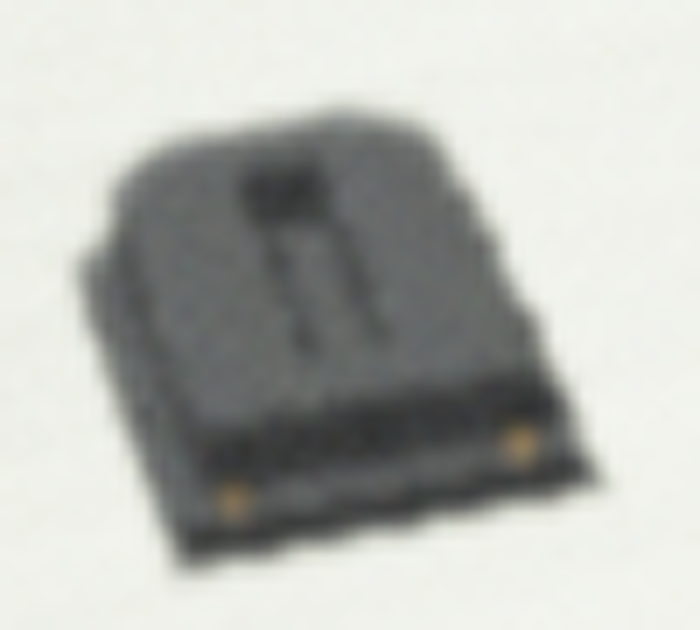

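Request:
carry_out(motion=[0.001,-0.002,0.03,-0.001,255,0.001,-0.002,0.06,-0.001,255,0.001,-0.002,0.09,-0.001,255,0.001,-0.002,0.115,-0.001,255,0.001,-0.002,0.13,-0.001,255,0.001,-0.002,0.137,-0.001,255,0.001,-0.002,0.137,-0.001,255,0.001,-0.002,0.137,-0.001,255])

```text
time: 7.75
position: [0.4419, 0.3912, 0.0758]
tcp_rot: [3.14, 0.001, 0.172]
wrist_force: [-1.3, -0.6, -2.5]
grip_width: 0.0237
```

```bash
python3 go.py .441 .3914 .065 10;  python3 - <<'E'
from h import *
im=vision.get_image('scene');cv2.imwrite(f'pics/scene6.png',im)
crop(im,205,270,60,45,13,'pics/s6h.png')
p=telemetry.get_obs()['position'];print(proj('scene',[p[0],p[1],p[2]-.0369]))
E
```

```text
t 7.75 pos [0.4419 0.3912 0.0758] yaw 9.87 w 0.0237 F [-1.29 -0.58 -2.45]
shift [-0.0008 -0.0004  0.0108] turn -0.0022 dist 0.011 j [-0.98  0.68  0.24  2.05 -0.34  0.45 -0.31]
[231.30448578 298.7511338 ]
```

View pics/s6h.png

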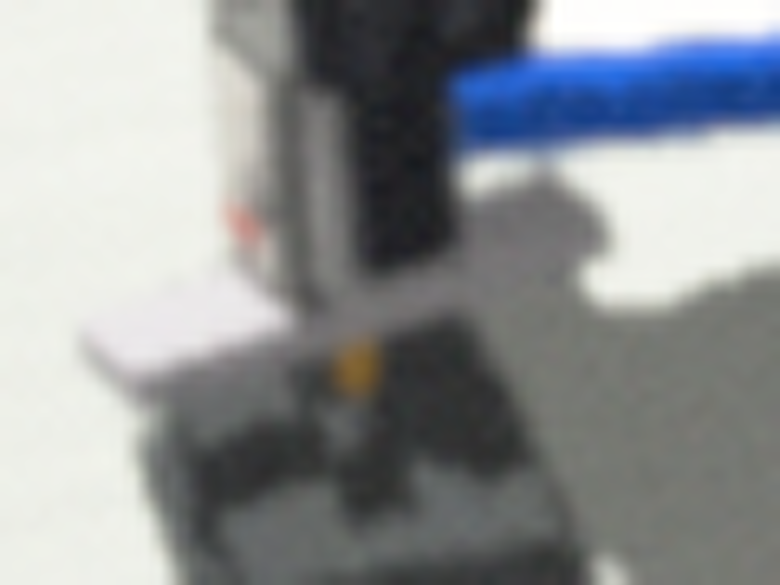

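The probe tip, at (355,395) in the crop, stands over the channel centre to within about 0.5 mm. I'll step down and watch the force.

Request:
carry_out(motion=[-0.001,0,0.004,-0.002,255,-0.001,0,0.008,-0.002,255,-0.001,0,0.011,-0.002,255,-0.001,0,0.011,-0.002,255,-0.001,0,0.011,-0.002,255])

```text
time: 8.3
position: [0.4409, 0.3912, 0.0649]
tcp_rot: [3.14, 0.0, 0.175]
wrist_force: [-0.2, -0.1, -3.6]
grip_width: 0.0235
```

Request:
carry_out(motion=[0,0,0.0015,0,255,0,0,0.0015,0,255,0,0,0.0015,0,255])

```text
time: 8.6
position: [0.4409, 0.3912, 0.0634]
tcp_rot: [3.14, 0.0, 0.175]
wrist_force: [-0.5, 0.1, -1.8]
grip_width: 0.0234
```

Request:
carry_out(motion=[0,0,0.0015,0,255,0,0,0.0015,0,255,0,0,0.0015,0,255])

```text
time: 8.9
position: [0.4409, 0.3911, 0.0618]
tcp_rot: [3.14, 0.001, 0.175]
wrist_force: [-0.6, 0.0, -1.9]
grip_width: 0.0233
```

Request:
carry_out(motion=[0,0,0.0015,0,255,0,0,0.0015,0,255,0,0,0.0015,0,255])

```text
time: 9.2
position: [0.4408, 0.3911, 0.0602]
tcp_rot: [3.14, 0.001, 0.174]
wrist_force: [0.5, -0.6, -2.5]
grip_width: 0.024
```

Request:
carry_out(motion=[0,0,0.001,0,255,0,0,0.001,0,255,0,0,0.001,0,255])

```text
time: 9.5
position: [0.4408, 0.3911, 0.0592]
tcp_rot: [3.14, 0.001, 0.175]
wrist_force: [-0.4, -0.5, -2.3]
grip_width: 0.0235
```

Request:
carry_out(motion=[0,0,0.001,0,255,0,0,0.001,0,255,0,0,0.001,0,255])

```text
time: 9.8
position: [0.4408, 0.391, 0.0582]
tcp_rot: [3.14, 0.001, 0.175]
wrist_force: [-0.4, 0.6, -1.8]
grip_width: 0.0232
```

Request:
carry_out(motion=[0,0,0.001,0,255,0,0,0.001,0,255,0,0,0.001,0,255])

```text
time: 10.1
position: [0.4409, 0.3911, 0.0573]
tcp_rot: [3.14, 0.001, 0.175]
wrist_force: [0.1, 0.3, 0.7]
grip_width: 0.0233
```

Request:
carry_out(motion=[0,0,0.001,0,255,0,0,0.001,0,255,0,0,0.001,0,255])

```text
time: 10.4
position: [0.4409, 0.3911, 0.0564]
tcp_rot: [3.14, 0.001, 0.174]
wrist_force: [-0.9, -0.0, 1.1]
grip_width: 0.0235
```

Request:
carry_out(motion=[0,0,0.001,0,255,0,0,0.001,0,255,0,0,0.001,0,255])

```text
time: 10.7
position: [0.4409, 0.3911, 0.0554]
tcp_rot: [3.14, 0.001, 0.175]
wrist_force: [0.1, -1.2, 1.9]
grip_width: 0.024
```

Request:
carry_out(motion=[0,0,0.001,0,255,0,0,0.001,0,255,0,0,0.001,0,255])

```text
time: 11.0
position: [0.4409, 0.3911, 0.0548]
tcp_rot: [3.141, 0.0, 0.174]
wrist_force: [-1.9, -0.3, 7.5]
grip_width: 0.0238
```

Request:
carry_out(motion=[0,0,0.001,0,255,0,0,0.001,0,255,0,0,0.001,0,255])

```text
time: 11.3
position: [0.4409, 0.3911, 0.0548]
tcp_rot: [3.141, 0.0, 0.174]
wrist_force: [-3.0, -1.2, 14.4]
grip_width: 0.0235
```

Request:
carry_out(motion=[0,0,0.001,0,255,0,0,0.001,0,255,0,0,0.001,0,255])

```text
time: 11.6
position: [0.4409, 0.3911, 0.0548]
tcp_rot: [-3.141, 0.0, 0.174]
wrist_force: [-3.3, -2.5, 14.8]
grip_width: 0.0236
```

The base is flat at TCP z = 0.0548, as predicted, with about 15 N on it. I'll hold for over a second and take the reading.

Request:
carry_out(motion=[0,0,0.001,0,255,0,0,0.001,0,255,0,0,0.001,0,255,0,0,0.001,0,255,0,0,0.001,0,255,0,0,0.001,0,255,0,0,0.001,0,255])

```text
time: 12.3
position: [0.4409, 0.3911, 0.0548]
tcp_rot: [-3.141, -0.0, 0.174]
wrist_force: [-3.0, -0.9, 16.1]
grip_width: 0.0237
```

Run:
```python
from h import *
im=vision.get_image('scene');cv2.imwrite(f'pics/scene7.png',im)
crop(im,205,270,60,45,13,'pics/s7h.png')
red={}
for k in (5,6,7):
    a=cv2.imread(f'pics/scene{k}.png').astype(int); m=(a[...,2]-np.maximum(a[...,1],a[...,0]))
    v0,u0={5:(218,215),6:(280,218),7:(280,218)}[k]
    s=m[v0:v0+(10 if k==5 else 25),u0:u0+8]; w=np.clip(s-25,0,None); yy,xx=np.mgrid[:s.shape[0],:s.shape[1]]
    print(k,'red centroid',u0+(w*xx).sum()/w.sum(),v0+(w*yy).sum()/w.sum())
# expected pixel of +y-face scale base->per mm
for z in (.0,.003,.007): 
    for T in ([.4403,.3898,.2113],[.4419,.3912,.0758],[.4409,.3911,.0548]):
        t=np.radians(10); P=np.array(T)+[-.015*np.sin(t),.015*np.cos(t),z]; print(z,proj('scene',P).round(2),end=' ')
    print()
print(telemetry.get_obs()['wrist_force'],telemetry.get_obs()['time'])
```

```text
5 red centroid 218.93162393162393 222.87179487179486
6 red centroid 223.36666666666667 286.9166666666667
7 red centroid 223.8181818181818 294.81060606060606
0.0 [218.92 220.93] 0.0 [223.16 284.92] 0.0 [224.11 294.44] 
0.003 [218.8  219.42] 0.003 [223.05 283.57] 0.003 [224.   293.12] 
0.007 [218.64 217.4 ] 0.007 [222.9  281.78] 0.007 [223.86 291.36] 
[-2.74348393 -2.08266835 15.27682841] 12.35
```

View pics/s7h.png

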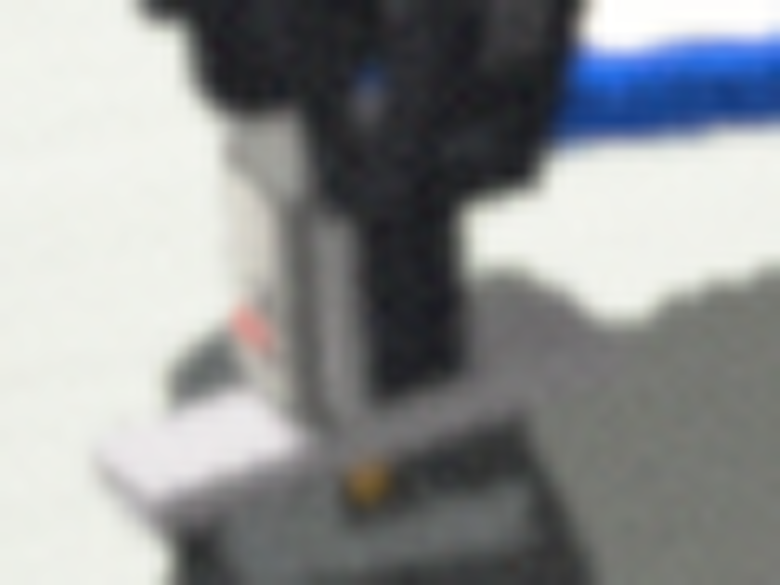

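Contact came at 3 mm above flat. The pointer rose about 1.6 px, roughly 3.5 mm (7 mm would be 3.1 px), so this tray, tray A on the left, is the 11 mm one. I'll hold a little longer and then lift.

Request:
carry_out(motion=[0,0,0.001,0,255,0,0,0.001,0,255,0,0,0.001,0,255,0,0,0.001,0,255,0,0,-0.002,0,255,0,0,-0.007,0,255,0,0,-0.017,0,255,0,0,-0.04,0,255,0,0,-0.07,0,255,0,0,-0.105,0,255,0,0,-0.14,0,255,0,0,-0.16,0,255,0,0,-0.16,0,255])

```text
time: 13.65
position: [0.442, 0.3918, 0.2179]
tcp_rot: [-3.137, -0.004, 0.174]
wrist_force: [0.8, 0.2, -3.1]
grip_width: 0.0233
```

```bash
python3 go.py .5 -.03 .215 -20.1; python3 go.py .6673 -.1581 .215 -20.1
```

```text
t 13.65 pos [0.442  0.3918 0.2179] yaw 9.97 w 0.0233 F [ 0.84  0.23 -3.13]
shift [-0.0159  0.4254  0.001 ] turn 0.5249 dist 0.426 j [-1.07  0.48  0.36  1.96 -0.25  0.73 -0.39]
t 13.65 pos [0.442  0.3918 0.2179] yaw 9.97 w 0.0233 F [ 0.84  0.23 -3.13]
shift [0.1267 0.5806 0.001 ] turn 0.5249 dist 0.594 j [-1.07  0.48  0.36  1.96 -0.25  0.73 -0.39]
```

Request:
carry_out(motion=[-0.001,0.02,0,0.03,255,-0.002,0.06,0,0.08,255,-0.004,0.105,0,0.14,255,-0.006,0.15,0,0.2,255,-0.008,0.195,0,0.26,255,-0.009,0.24,0,0.32,255,-0.011,0.285,0,0.38,255,-0.012,0.33,0,0.44,255,-0.014,0.375,0,0.5,255,-0.016,0.425,0,0.525,255,0.015,0.459,0,0.525,255,0.046,0.493,0,0.525,255,0.077,0.527,0,0.525,255,0.105,0.557,0,0.525,255,0.12,0.573,0,0.525,255,0.127,0.581,0,0.525,255,0.127,0.581,0,0.525,255,0.127,0.581,0,0.525,255])

```text
time: 15.45
position: [0.6662, -0.1578, 0.215]
tcp_rot: [-3.136, 0.001, -0.351]
wrist_force: [-0.1, 0.9, -2.6]
grip_width: 0.0236
```

```bash
python3 go.py .6673 -.1581 .1 -20.1
```

```text
t 15.45 pos [ 0.6662 -0.1578  0.215 ] yaw -20.12 w 0.0236 F [-0.06  0.95 -2.63]
shift [0.0012 0.0005 0.115 ] turn -0.0004 dist 0.115 j [-0.14  0.62  0.47  1.74 -0.36  0.87  0.14]
```

Request:
carry_out(motion=[0.001,0,0.025,0,255,0.001,0,0.055,0,255,0.001,0,0.085,0,255,0.001,0,0.1,0,255,0.001,0,0.105,0,255,0.001,0,0.105,0,255,0.001,0,0.105,0,255])

```text
time: 16.15
position: [0.6679, -0.1577, 0.1114]
tcp_rot: [-3.136, -0.001, -0.351]
wrist_force: [-0.2, -0.2, -2.5]
grip_width: 0.0234
```

```bash
python3 go.py .6673 -.1581 .0935 -20.1
python3 - <<'E'
from h import *
im=vision.get_image('scene');cv2.imwrite(f'pics/scene8.png',im)
crop(im,370,150,80,80,9,'pics/s8g.png')
E
```

```text
t 16.15 pos [ 0.6679 -0.1577  0.1114] yaw -20.12 w 0.0234 F [-0.21 -0.25 -2.48]
shift [-0.0004  0.0007  0.0179] turn -0.0003 dist 0.018 j [-0.09  0.73  0.4   1.81 -0.43  0.68  0.2 ]
```

View pics/s8g.png

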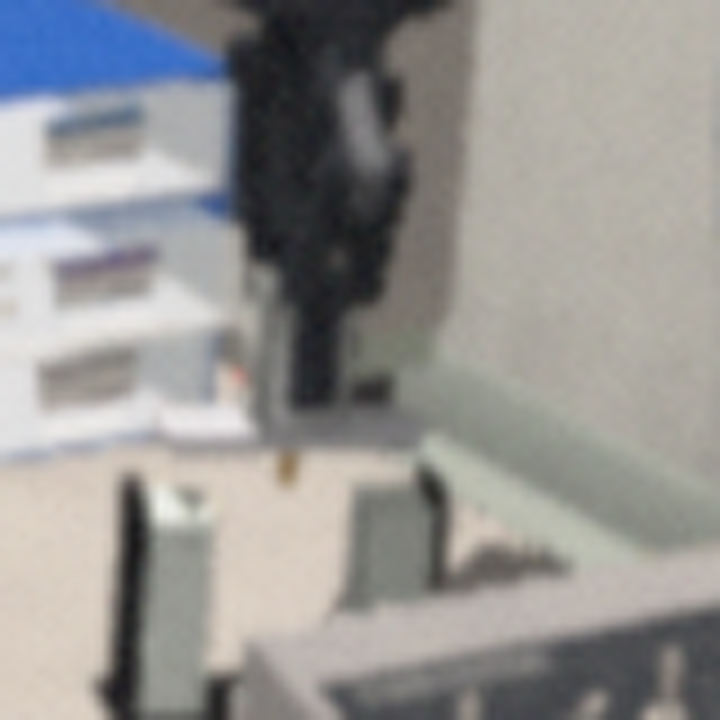

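Request:
carry_out(motion=[0,0.001,0.006,0,255,0,0.001,0.011,0,255,0,0.001,0.015,0,255,0,0.001,0.017,0,255,0,0.001,0.018,0,255,0,0.001,0.018,0,255,0,0.001,0.018,0,255])

```text
time: 16.9
position: [0.6678, -0.1587, 0.0936]
tcp_rot: [-3.135, -0.001, -0.351]
wrist_force: [-0.7, -0.1, -2.5]
grip_width: 0.0232
```

Request:
carry_out(motion=[0,0,0.001,0,255,0,0,0.001,0,255,0,0,0.001,0,255])

```text
time: 17.2
position: [0.6679, -0.1587, 0.0931]
tcp_rot: [-3.135, -0.002, -0.351]
wrist_force: [-1.2, 1.0, 3.8]
grip_width: 0.0232
```

Contact at 0.0931, the original seating height. Now release.

Request:
carry_out(motion=[0,0,0,0,0,0,0,0,0,0,0,0,0,0,0,0,0,0,0,0,0,0,0,0,0,0,0,0,0,0])

```text
time: 17.8
position: [0.6679, -0.1587, 0.093]
tcp_rot: [-3.135, -0.002, -0.351]
wrist_force: [-0.3, -0.2, -0.2]
grip_width: 0.0853
```

```bash
python3 go.py .6678 -.1587 .2 -20.1
python3 - <<'E'
from h import *
im=vision.get_image('scene');cv2.imwrite(f'pics/scene9.png',im)
crop(im,370,150,80,80,9,'pics/s9g.png')
E
```

```text
t 17.8 pos [ 0.6679 -0.1587  0.093 ] yaw -20.13 w 0.0853 F [-0.25 -0.2  -0.22]
shift [ 1.00e-04 -7.00e-04 -1.07e-01] turn -0.0005 dist 0.107 j [-0.08  0.76  0.38  1.82 -0.44  0.65  0.21]
```

View pics/s9g.png

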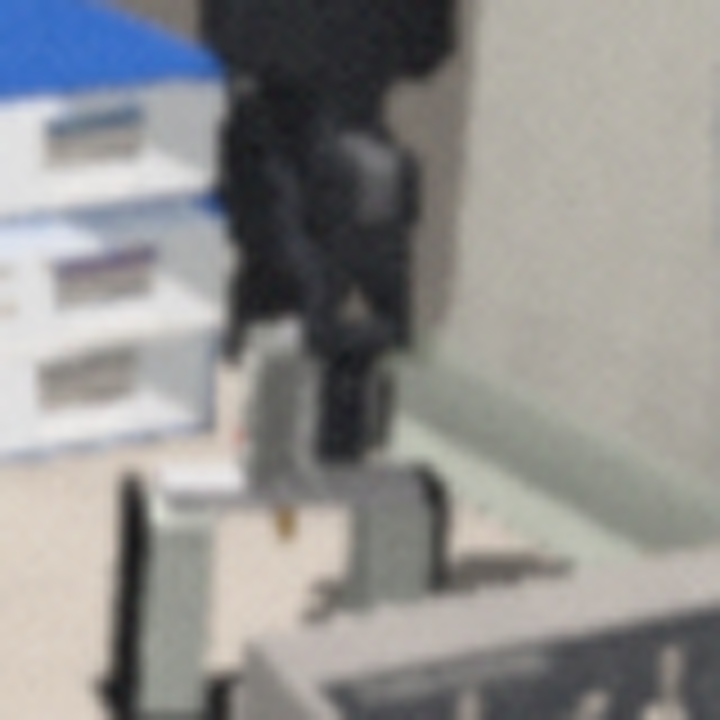

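Request:
carry_out(motion=[0,0,-0.01,0,0,0,0,-0.04,0,0,0,0,-0.08,0,0,0,0,-0.12,0,0,0,0,-0.13,0,0,-0.045,-0.014,-0.13,0,0,-0.09,-0.028,-0.13,0,0,-0.135,-0.042,-0.13,0,0,-0.18,-0.056,-0.13,0,0,-0.2,-0.062,-0.13,0,0,-0.2,-0.062,-0.13,0,0])

```text
time: 18.95
position: [0.4983, -0.0303, 0.2233]
tcp_rot: [-3.134, 0.001, -0.349]
wrist_force: [0.9, -0.4, 0.9]
grip_width: 0.0855
```

```bash
python3 go.py .53 .31 .15 -12.5; python3 go.py .5683 .3091 .12 -12.5
python3 - <<'E'
from h import *
im=vision.get_image('scene');cv2.imwrite(f'pics/scene10.png',im)
crop(im,210,160,240,180,3.3,'pics/s10g.png')
E
```

```text
t 18.95 pos [ 0.4983 -0.0303  0.2233] yaw -19.98 w 0.0855 F [ 0.86 -0.42  0.89]
shift [-0.0864 -0.3301  0.0758] turn -0.1305 dist 0.35 j [-0.42  0.39  0.51  2.15 -0.32  0.67 -0.04]
t 18.95 pos [ 0.4983 -0.0303  0.2233] yaw -19.98 w 0.0855 F [ 0.86 -0.42  0.89]
shift [-0.05   -0.3421  0.1059] turn -0.1305 dist 0.362 j [-0.42  0.39  0.51  2.15 -0.32  0.67 -0.04]
```

View pics/s10g.png

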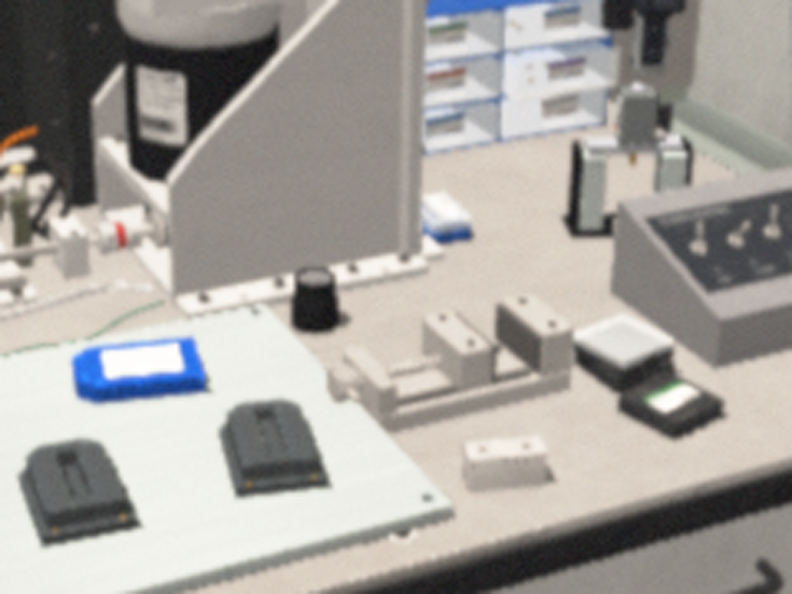

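The gauge stands upright on its stand at (635,130) in the crop, and the trays and lid are unmoved. On to the lid.

Request:
carry_out(motion=[-0.012,-0.045,0.01,-0.02,0,-0.024,-0.09,0.02,-0.04,0,-0.036,-0.135,0.03,-0.06,0,-0.048,-0.18,0.04,-0.08,0,-0.06,-0.225,0.05,-0.1,0,-0.072,-0.27,0.06,-0.12,0,-0.084,-0.315,0.07,-0.13,0,-0.086,-0.33,0.08,-0.13,0,-0.07,-0.335,0.09,-0.13,0,-0.05,-0.342,0.106,-0.13,0,-0.05,-0.342,0.106,-0.13,0,-0.05,-0.342,0.106,-0.13,0])

```text
time: 20.2
position: [0.5721, 0.3055, 0.1194]
tcp_rot: [-3.136, -0.003, -0.222]
wrist_force: [-0.0, -0.2, 0.8]
grip_width: 0.0855
```

```bash
python3 go.py .5683 .3091 .035 -12.5
python3 - <<'E'
from h import *
im=vision.get_image('scene');cv2.imwrite(f'pics/scene11.png',im)
crop(im,190,170,130,130,6,'pics/s11g.png')
E
```

```text
t 20.2 pos [0.5721 0.3055 0.1194] yaw -12.74 w 0.0855 F [-0.05 -0.23  0.77]
shift [-0.0047 -0.0022  0.0845] turn -0.0042 dist 0.085 j [-0.83  0.69  0.4   1.9  -0.43  0.63 -0.39]
```

View pics/s11g.png

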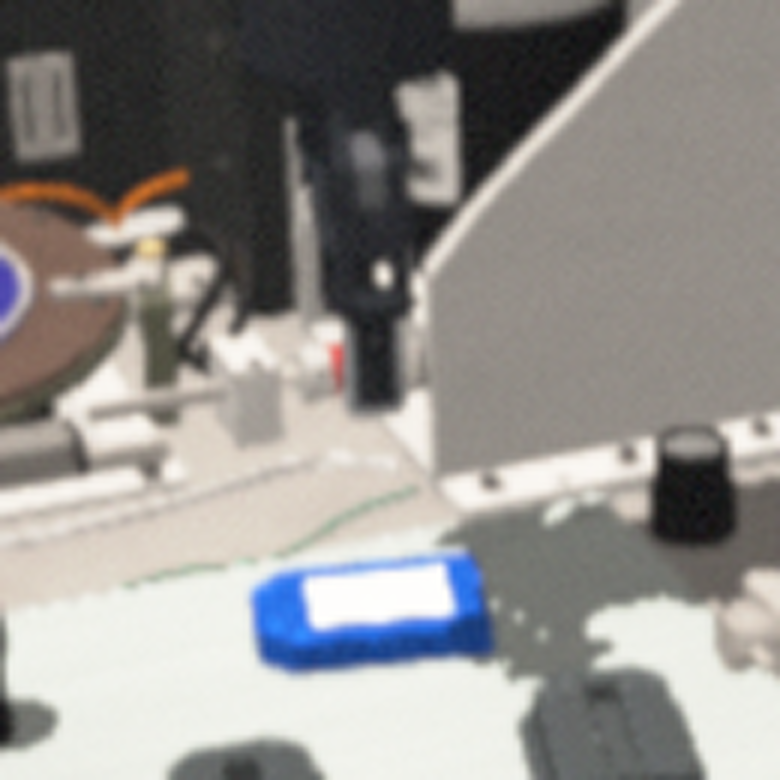

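Request:
carry_out(motion=[-0.005,-0.002,0.025,-0.004,0,-0.005,-0.002,0.05,-0.004,0,-0.005,-0.002,0.068,-0.004,0,-0.005,-0.002,0.075,-0.004,0,-0.005,-0.002,0.075,-0.004,0,-0.005,-0.002,0.075,-0.004,0])

```text
time: 20.85
position: [0.5679, 0.3094, 0.0459]
tcp_rot: [-3.135, -0.003, -0.218]
wrist_force: [-0.6, 0.9, 0.5]
grip_width: 0.0857
```

```bash
python3 go.py .5683 .3091 .021 -12.5
python3 - <<'E'
from h import *
im=vision.get_image('scene');cv2.imwrite(f'pics/scene12.png',im)
crop(im,220,230,70,60,11,'pics/s12g.png')
E
```

```text
t 20.85 pos [0.5679 0.3094 0.0459] yaw -12.5 w 0.0857 F [-0.62  0.9   0.52]
shift [0.0004 0.0004 0.0249] turn 0.0001 dist 0.025 j [-0.79  0.78  0.32  1.93 -0.49  0.5  -0.34]
```

View pics/s12g.png

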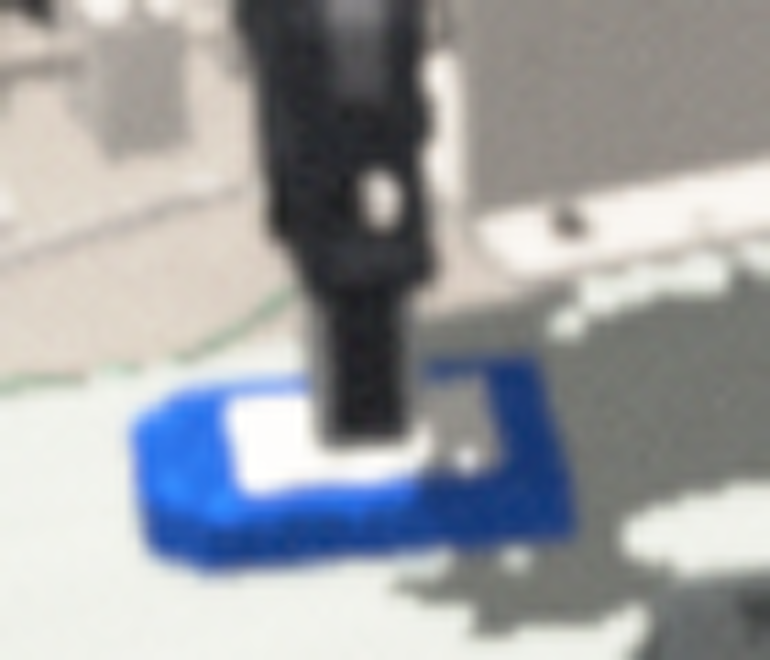

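Request:
carry_out(motion=[0,0,0.01,0,0,0,0,0.018,0,0,0,0,0.024,0,0,0,0,0.025,0,0,0,0,0.025,0,0])

```text
time: 21.4
position: [0.5679, 0.3096, 0.0206]
tcp_rot: [-3.135, -0.003, -0.218]
wrist_force: [-0.3, -0.1, -0.4]
grip_width: 0.0853
```

```bash
python3 go.py .5683 .3091 .021 -12.5
```

```text
t 21.4 pos [0.5679 0.3096 0.0206] yaw -12.49 w 0.0853 F [-0.27 -0.07 -0.38]
shift [ 0.0004  0.0004 -0.0004] turn 0.0001 dist 0.001 j [-0.77  0.81  0.29  1.94 -0.5   0.45 -0.33]
```

Request:
carry_out(motion=[0,0,-0.001,0,60,0,0,-0.001,0,110,0,0,-0.001,0,255,0,0,-0.001,0,255,0,0,-0.001,0,255,0,0,-0.001,0,255], newtons=30)

```text
time: 22.0
position: [0.5681, 0.3096, 0.0221]
tcp_rot: [-3.134, -0.004, -0.218]
wrist_force: [-1.3, -0.8, 6.1]
grip_width: 0.0571
```

Run:
```python
from h import *
im=vision.get_image('scene');cv2.imwrite(f'pics/scene13.png',im)
crop(im,220,230,70,60,11,'pics/s13g.png')
```

```text
(no output)
```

View pics/s13g.png

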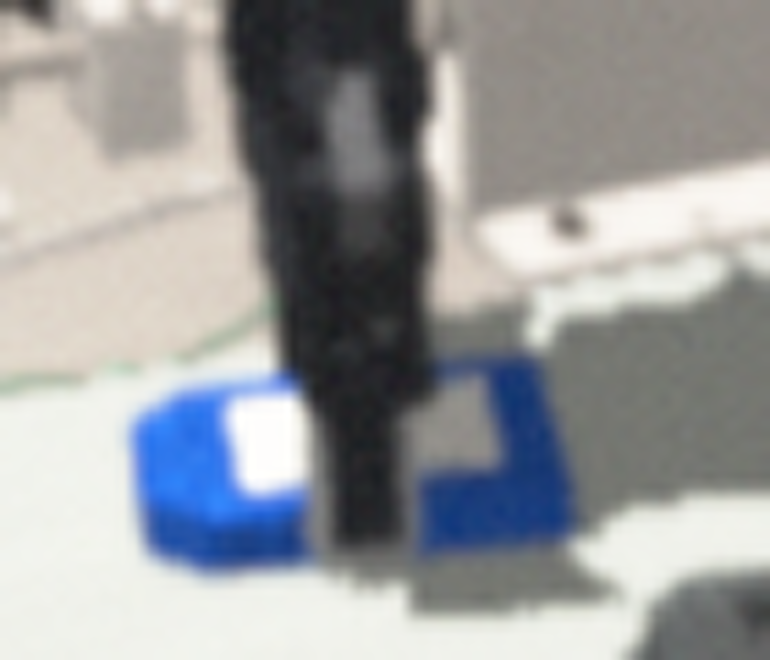

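Request:
carry_out(motion=[0,0,-0.004,0,255,0,0,-0.014,0,255,0,0,-0.035,0,255,0,0,-0.065,0,255,0,0,-0.09,0,255,0,0,-0.1,0,255,0,0,-0.1,0,255])

```text
time: 22.75
position: [0.5682, 0.3095, 0.1237]
tcp_rot: [-3.132, -0.005, -0.218]
wrist_force: [-0.9, 0.5, -0.7]
grip_width: 0.0572
```

```bash
python3 go.py .441 .3914 .10 -95.0
```

```text
t 22.75 pos [0.5682 0.3095 0.1237] yaw -12.48 w 0.0572 F [-0.94  0.48 -0.69]
shift [-0.142  -0.0523  0.0234] turn 1.4402 dist 0.153 j [-0.84  0.68  0.4   1.91 -0.43  0.63 -0.39]
```

Request:
carry_out(motion=[-0.02,-0.007,0,0.1,255,-0.05,-0.018,0,0.24,255,-0.08,-0.03,0,0.38,255,-0.11,-0.041,0,0.52,255,-0.135,-0.05,0,0.66,255,-0.142,-0.052,0,0.8,255,-0.142,-0.052,0,0.94,255,-0.142,-0.052,0,1.08,255,-0.142,-0.052,0,1.22,255,-0.142,-0.052,0,1.36,255,-0.142,-0.052,0,1.44,255,-0.142,-0.052,0,1.44,255,-0.142,-0.052,0,1.44,255])

```text
time: 24.05
position: [0.4404, 0.3906, 0.1225]
tcp_rot: [-3.135, 0.007, -1.655]
wrist_force: [0.2, 0.7, 0.3]
grip_width: 0.0574
```

```bash
python3 go.py .441 .3914 .05 -95.0;  python3 - <<'E'
from h import *
im=vision.get_image('scene');cv2.imwrite(f'pics/scene14.png',im)
crop(im,190,240,90,90,8,'pics/s14g.png')
im=vision.get_image('top');cv2.imwrite(f'pics/top14.png',im)
crop(im,150,210,110,100,7,'pics/t14g.png')
E
```

```text
t 24.05 pos [0.4404 0.3906 0.1225] yaw -94.83 w 0.0574 F [0.23 0.69 0.31]
shift [-0.0003 -0.0001  0.0725] turn 0.003 dist 0.072 j [-1.33  0.75  0.82  2.06 -0.86  0.71 -1.6 ]
```

View pics/s14g.png

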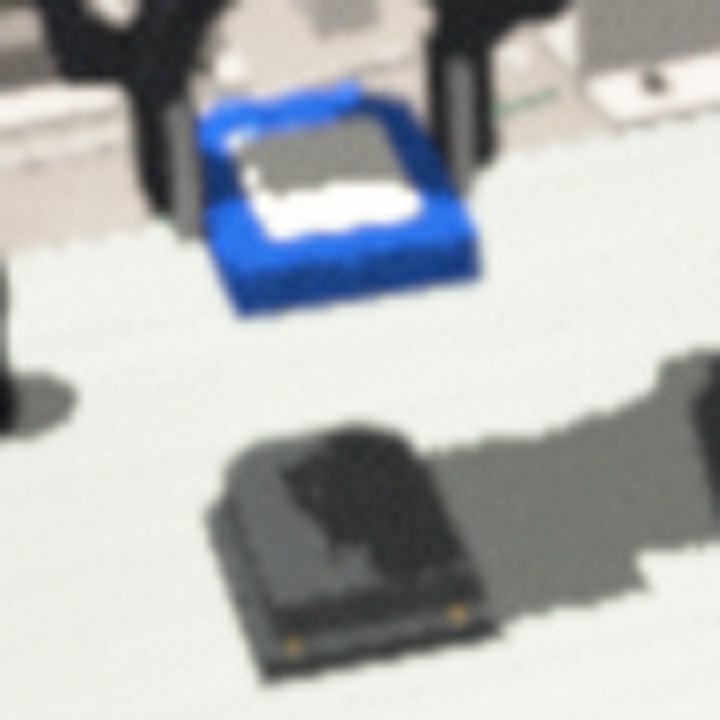

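View pics/t14g.png

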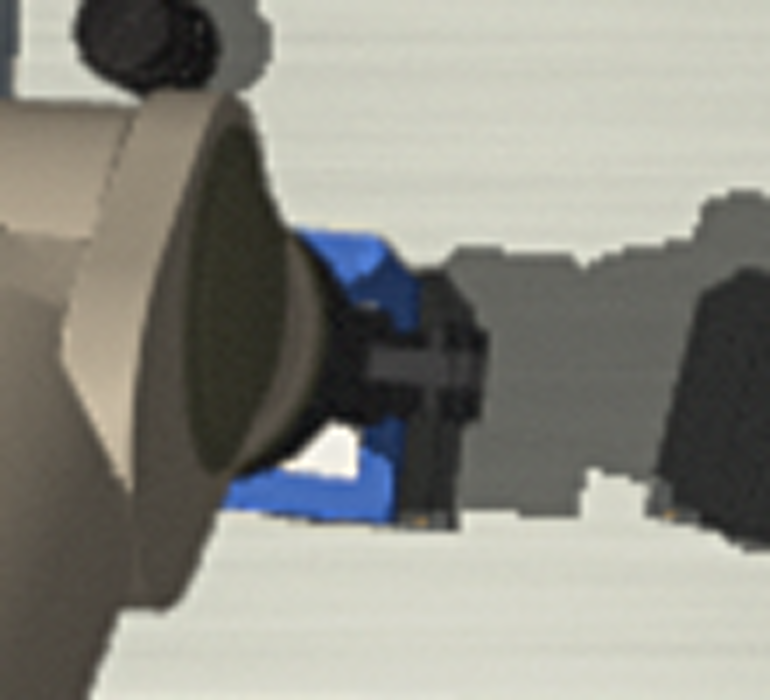

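Run:
```python
from ef import *
from ov import *
F=T(.4404,.3906,np.radians(-4.83))
for n,o,k,f in (('top',(150,210),7,'t14g'),('scene',(190,240),8,'s14g')):
    im=cv2.imread(f'pics/{f}.png')
    poly(im,n,[F(p) for p in outline(.043,.029,.01,.1264)],k,o,(0,255,255))
    poly(im,n,[F(p) for p in outline(.043,.029,.01,.1124)],k,o,(0,0,255))
    G=T(*np.load('t1.npy')); poly(im,n,[G(p) for p in outline(.043,.029,.01,.012)],k,o,(0,255,0))
    cv2.imwrite(f'pics/{f}o.png',im)
```

View pics/s14go.png

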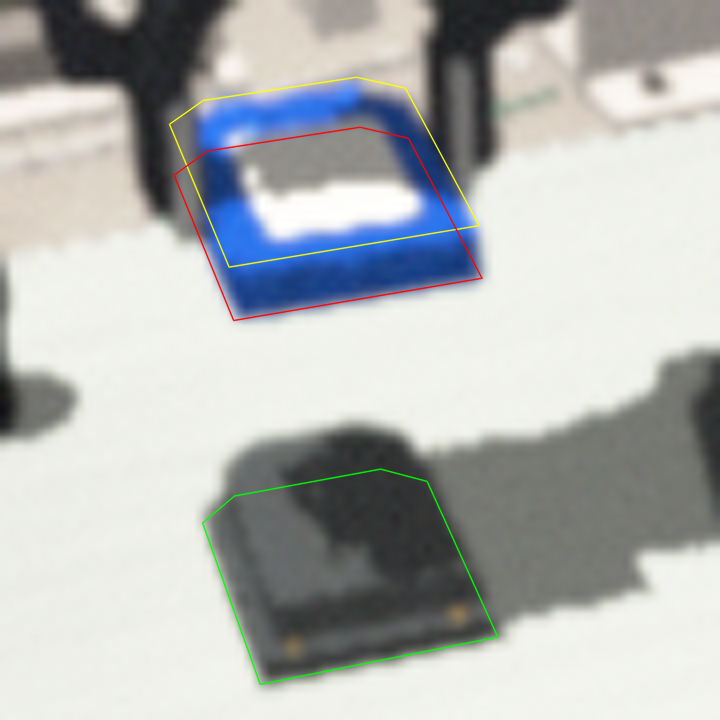

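View pics/t14go.png

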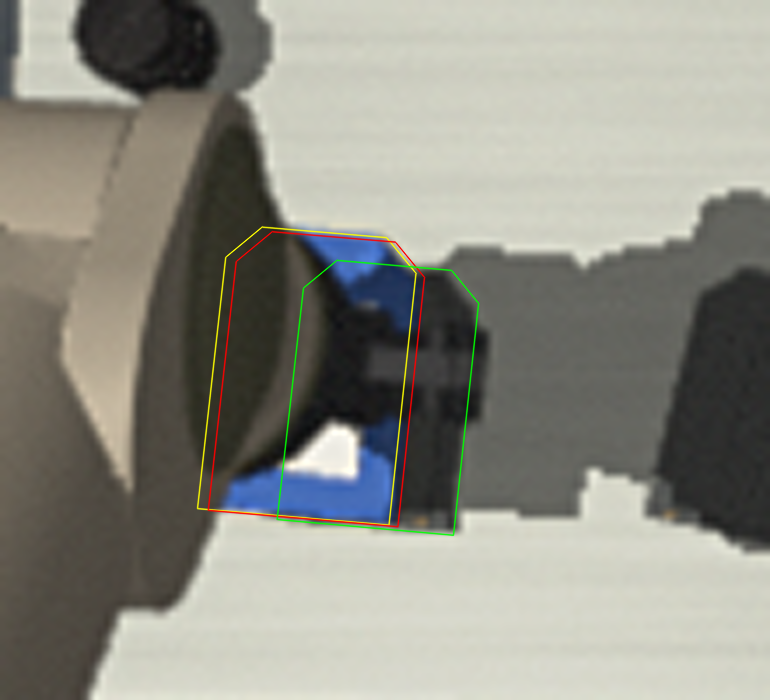

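Request:
carry_out(motion=[0,0,0.02,0.003,255,0,0,0.045,0.003,255,0,0,0.065,0.003,255,0,0,0.072,0.003,255,0,0,0.072,0.003,255,0,0,0.072,0.003,255])

```text
time: 24.75
position: [0.4417, 0.3911, 0.0517]
tcp_rot: [-3.135, 0.008, -1.659]
wrist_force: [-0.1, -0.1, -1.1]
grip_width: 0.0573
```

```bash
python3 go.py .441 .3914 .031 -95.0;  python3 - <<'E'
from h import *
im=vision.get_image('scene');cv2.imwrite(f'pics/scene15.png',im)
crop(im,205,270,60,60,12,'pics/s15g.png')
E
```

```text
t 24.75 pos [0.4417 0.3911 0.0517] yaw -95.06 w 0.0573 F [-0.09 -0.13 -1.11]
shift [-0.      0.0008  0.0207] turn -0.0011 dist 0.021 j [-1.24  0.82  0.67  2.08 -0.98  0.58 -1.51]
```

View pics/s15g.png

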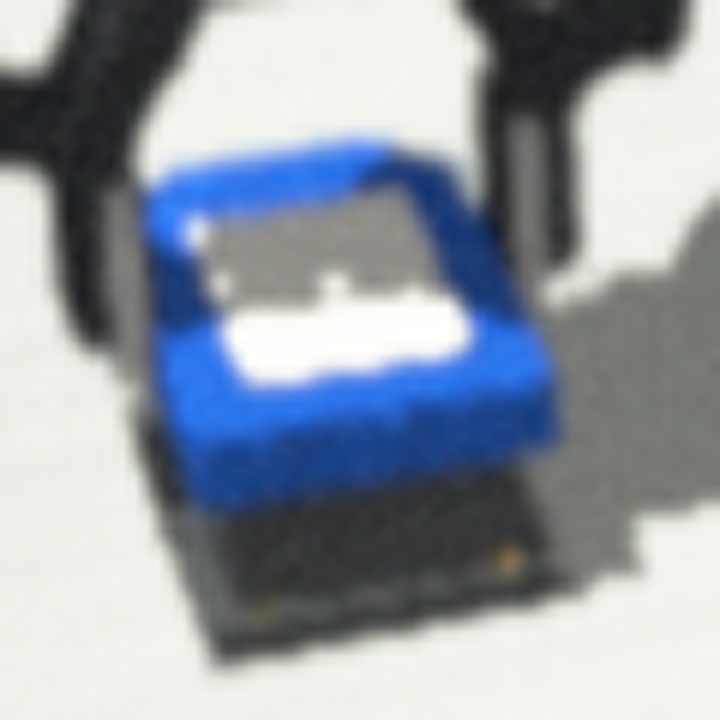

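Request:
carry_out(motion=[0,0.001,0.003,0,255,0,0.001,0.006,0,255,0,0.001,0.008,0,255,0,0.001,0.008,0,255])

```text
time: 25.2
position: [0.4406, 0.3915, 0.0437]
tcp_rot: [-3.135, 0.009, -1.659]
wrist_force: [0.2, 0.3, -0.6]
grip_width: 0.0574
```

Request:
carry_out(motion=[0,0,0.002,0,255,0,0,0.003,0,255,0,0,0.003,0,255])

```text
time: 25.5
position: [0.4406, 0.3914, 0.0405]
tcp_rot: [-3.135, 0.008, -1.659]
wrist_force: [-0.8, 0.2, -0.6]
grip_width: 0.0569
```

Request:
carry_out(motion=[0,0,0.002,0,255,0,0,0.002,0,255,0,0,0.002,0,255])

```text
time: 25.8
position: [0.4406, 0.3914, 0.0385]
tcp_rot: [-3.135, 0.008, -1.659]
wrist_force: [0.8, 0.6, -0.4]
grip_width: 0.0573
```

Now below the first-contact height of 0.042 with no force, so the lid is going on cleanly.

Request:
carry_out(motion=[0,0,0.002,0,255,0,0,0.003,0,255,0,0,0.003,0,255])

```text
time: 26.1
position: [0.4406, 0.3914, 0.0353]
tcp_rot: [-3.135, 0.008, -1.659]
wrist_force: [0.5, -1.0, -0.8]
grip_width: 0.0573
```

Request:
carry_out(motion=[0,0,0.002,0,255,0,0,0.002,0,255,0,0,0.002,0,255])

```text
time: 26.4
position: [0.4406, 0.3914, 0.0333]
tcp_rot: [-3.135, 0.008, -1.659]
wrist_force: [0.4, -0.2, -0.4]
grip_width: 0.0568
```

Request:
carry_out(motion=[0,0,0.001,0,255,0,0,0.002,0,255,0,0,0.002,0,255])

```text
time: 26.7
position: [0.4406, 0.3914, 0.0314]
tcp_rot: [-3.135, 0.008, -1.659]
wrist_force: [0.8, 0.0, 1.0]
grip_width: 0.0574
```

Request:
carry_out(motion=[0,0,0,0,90,0,0,0,0,60,0,0,0,0,0,0,0,0,0,0,0,0,0,0,0,0,0,0,0,0])

```text
time: 27.3
position: [0.4406, 0.3914, 0.0313]
tcp_rot: [-3.135, 0.008, -1.659]
wrist_force: [-0.4, -0.1, 1.2]
grip_width: 0.0851
```

Request:
carry_out(motion=[0,0,-0.01,0,0,0,0,-0.03,0,0,0,0,-0.07,0,0,0,0,-0.12,0,0,0,0,-0.17,0,0,0,0,-0.2,0,0,0,0,-0.2,0,0])

```text
time: 28.0
position: [0.4409, 0.3903, 0.236]
tcp_rot: [-3.131, 0.014, -1.659]
wrist_force: [0.3, 1.1, 0.5]
grip_width: 0.0852
```

```bash
python3 go.py .35 .6 .24 0;python3 go.py .46 0 .25 -20;  python3 - <<'E'
from h import *
im=vision.get_image('scene');cv2.imwrite(f'pics/scene16.png',im)
crop(im,205,270,60,60,12,'pics/s16g.png')
E
```

```text
t 28.0 pos [0.4409 0.3903 0.236 ] yaw -95.08 w 0.0852 F [0.28 1.06 0.51]
shift [-0.2008  0.1091 -0.0024] turn -1.6595 dist 0.229 j [-1.43  0.6   0.95  1.97 -0.65  0.88 -1.79]
t 28.0 pos [0.4409 0.3903 0.236 ] yaw -95.08 w 0.0852 F [0.28 1.06 0.51]
shift [ 0.3869 -0.0538 -0.0187] turn -1.3104 dist 0.391 j [-1.43  0.6   0.95  1.97 -0.65  0.88 -1.79]
```

View pics/s16g.png

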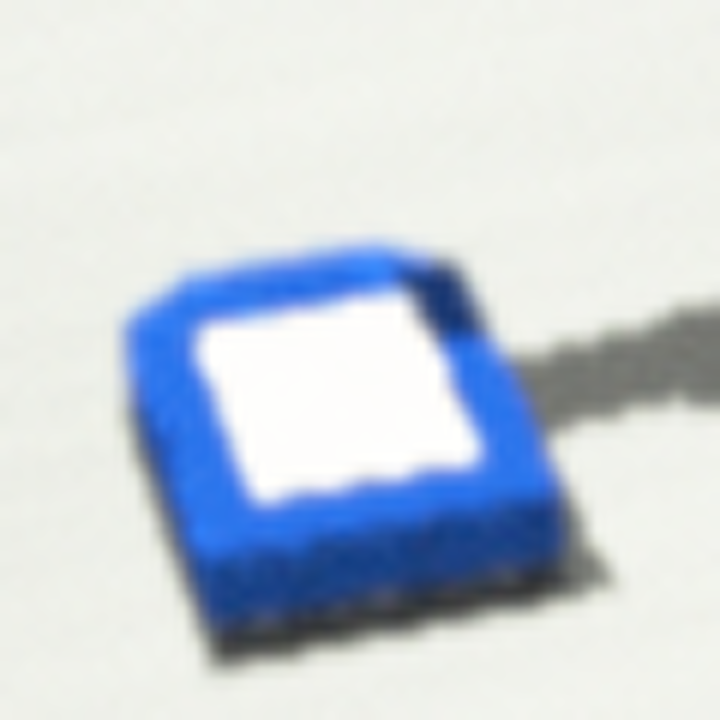

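The lid sits down on the flange, with an even dark strip below it. I'll back the arm off for a final check in both views.

Request:
carry_out(motion=[0.04,-0.005,-0.005,-0.14,0,0.08,-0.011,-0.01,-0.28,0,0.12,-0.016,-0.015,-0.42,0,0.16,-0.022,-0.019,-0.56,0,0.2,-0.028,-0.019,-0.7,0,0.24,-0.033,-0.019,-0.84,0,0.28,-0.039,-0.019,-0.98,0,0.32,-0.044,-0.019,-1.12,0,0.36,-0.05,-0.019,-1.26,0,0.387,-0.054,-0.019,-1.31,0,0.387,-0.054,-0.019,-1.31,0,0.387,-0.054,-0.019,-1.31,0])

```text
time: 29.25
position: [0.4587, -0.0006, 0.248]
tcp_rot: [-3.129, -0.003, -0.352]
wrist_force: [-0.8, 0.4, 0.1]
grip_width: 0.0856
```

Run:
```python
from ef import *
from ov import *
for n in('top','scene'): cv2.imwrite(f'pics/{n}17.png',vision.get_image(n))
outs=[]
t1=np.load('t1.npy');t2=np.load('t2.npy')
for n,o,w,h,k in (('top',(150,180),160,140,4),('scene',(210,250),130,80,5)):
    im=cv2.imread(f'pics/{n}17.png')
    im=cv2.resize(im[o[1]:o[1]+h,o[0]:o[0]+w],None,fx=k,fy=k,interpolation=cv2.INTER_CUBIC)
    G=T(*t1); poly(im,n,[G(p) for p in outline(.043,.029,.01,.035)],k,o,(0,255,255))
    G=T(*t2); poly(im,n,[G(p) for p in outline(.043,.029,.01,.02)],k,o,(0,255,255))
    cv2.imwrite(f'pics/{n}17o.png',im)
print(telemetry.get_obs()['time'])
```

```text
29.35
```

View pics/top17o.png

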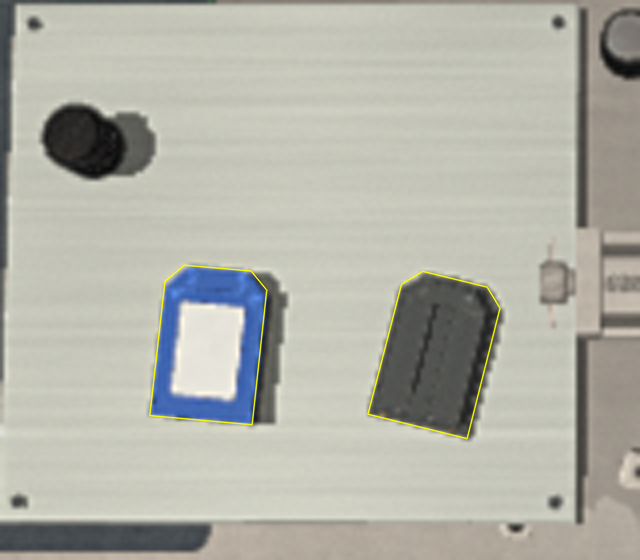

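View pics/scene17o.png

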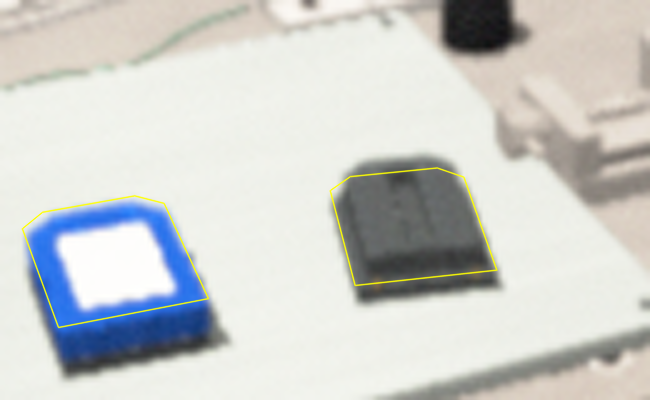

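View pics/scene17.png

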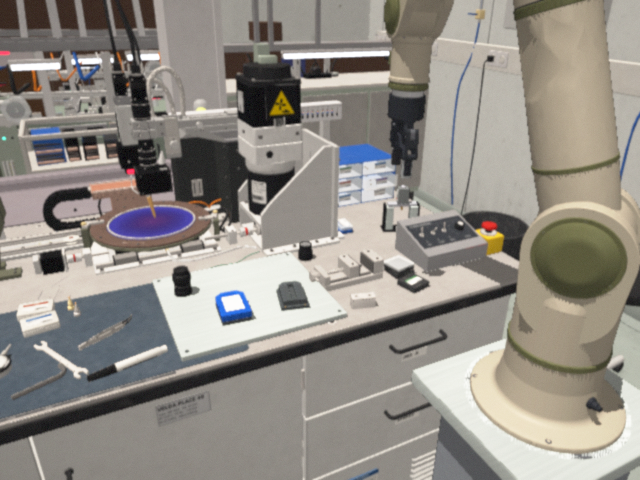

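In the top view the lid outline lies on the predicted home outline, with its chamfers matching the tray's. The other tray is unmoved, and the scene view shows the gauge on its stand at (403,208).

```bash
python3 -c "
from bench import ticket; print(ticket.hand_in())"
```

```text
the job is handed in; nothing more can be done
None
```

I gauged the left-hand tray, found it to be the 11 mm one, put the gauge back upright on its stand, and fitted the blue lid on that tray. I handed the job in at about 29 s of the 69 s allowed.

- **Gauging:** I pressed the gauge flat with about 15 N and held it for well over a second. The bar was turned about 15° from square across the channel so the camera could see the scale.
- **Reading:** The probe touched 3 mm before the base sat flat, which is the deep reading. The pointer rose about 3.5 mm by my pixel estimate, against 3 mm for deep and 7 mm for shallow.
- **Gauge return:** It seated on the stand at the same height it was taken from (within 0.2 mm), and the camera shows it upright.
- **Lid:** It slid down the last 11 mm with no resistance and touched at its home height. From above, its outline and chamfers match the predicted home position.
- **Trays and other things:** The trays are where they stood, and nothing else looks moved in the last pictures.

One check disagreed slightly. The scene camera's calibration was off from the top camera by about 2–3 mm, so I used it only to compare positions. The tool also picked up a tilt of under 1°, which did no harm.

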